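# Put the microscope's spare optics away

### The job

Put the microscope's spare optics away: push every spare eyepiece fully home over a spigot of the storage rack, and book in the lens canisters one at a time, the taller first if there are two, by standing each in the middle of the reader's pad with its label squarely facing the reader's window and letting go of it for about a second. Stand each booked canister upright in the open drawer, and push the drawer fully shut at the end. Leave the dishes, bottle, slide box and brush where they are.

Things in the scene. Friction and masses are not known exactly. Their poses are not given: they have to be found in the camera images.
- eyepiece0: spare microscope eyepiece, standing on its open end: a bare-metal tube 50 mm across and 42 mm long with a 28 mm bore open underneath, under a black round head 56 mm across and 28 mm tall; 70 mm tall in all, about 0.16 kg. Origin at the centre of the open lower end, z up its axis. Two or three are present (None: absent)
- eyepiece1: spare microscope eyepiece, standing on its open end: a bare-metal tube 50 mm across and 42 mm long with a 28 mm bore open underneath, under a black round head 56 mm across and 28 mm tall; 70 mm tall in all, about 0.16 kg. Origin at the centre of the open lower end, z up its axis. Two or three are present (None: absent)
- eyepiece2: spare microscope eyepiece, standing on its open end: a bare-metal tube 50 mm across and 42 mm long with a 28 mm bore open underneath, under a black round head 56 mm across and 28 mm tall; 70 mm tall in all, about 0.16 kg. Origin at the centre of the open lower end, z up its axis. Two or three are present (None: absent)
- can_tall: the taller objective-lens canister: grey cylinder with a black lid, 52 mm across, 84 mm tall, 0.22 kg, upright. Origin at the centre of its underside, z up, x from the axis to the middle of its white bar-code label (about 70 degrees of the side wide; a 12 mm white tab runs from it up over the lid to near the centre). None: absent (at least one canister is there)
- can_short: the shorter objective-lens canister: grey cylinder with a black lid, 52 mm across, 62 mm tall, 0.22 kg, upright. Origin at the centre of its underside, z up, x from the axis to the middle of its white bar-code label (about 70 degrees of the side wide; a 12 mm white tab runs from it up over the lid to near the centre). None: absent (at least one canister is there)
- can_tall_label (a point): middle of the taller canister's label, 26 mm from its axis and 42 mm above its underside
- can_short_label (a point): middle of the shorter canister's label, 26 mm from its axis and 31 mm above its underside
- spigot0 (a point): foot of spigot 0 (0, 1, 2 in a row) of the fixed storage rack, an aluminium plate 80 x 250 x 16 mm with three upright steel spigots 82 mm apart; on the spigot axis at the plate's top face; z up, y along the row. It is 23 mm thick and 34 mm tall, its top 7 mm tapering to 14 mm: the eyepiece bore goes over it with 5 mm play until the eyepiece's lower end stands on the plate
- spigot1 (a point): foot of spigot 1 (0, 1, 2 in a row) of the fixed storage rack, an aluminium plate 80 x 250 x 16 mm with three upright steel spigots 82 mm apart; on the spigot axis at the plate's top face; z up, y along the row. It is 23 mm thick and 34 mm tall, its top 7 mm tapering to 14 mm: the eyepiece bore goes over it with 5 mm play until the eyepiece's lower end stands on the plate
- spigot2 (a point): foot of spigot 2 (0, 1, 2 in a row) of the fixed storage rack, an aluminium plate 80 x 250 x 16 mm with three upright steel spigots 82 mm apart; on the spigot axis at the plate's top face; z up, y along the row. It is 23 mm thick and 34 mm tall, its top 7 mm tapering to 14 mm: the eyepiece bore goes over it with 5 mm play until the eyepiece's lower end stands on the plate
- scanner: fixed bar-code reader: base plate 190 x 100 x 4 mm, a round black pad 64 mm across (top 8 mm above the table) at one end, and a white head 85 mm wide, 58 mm deep, 82 mm tall whose dark window looks at the pad. Origin under the pad's centre, z up, x from the pad towards the window
- scan_pad (a point): centre of the pad's top face; same axes as the reader
- scan_window (a point): centre of the reader's window, 85 mm from the pad's axis and 45 mm above the table
- cab: fixed grey desk drawer cabinet, 240 mm deep (x), 260 mm wide (y), 140 mm tall, with one drawer that slides out along its -x, roughly towards the robot. Origin under its centre, x from front to back, z up. Its body's front edge lies at x = -105 mm
- cab_drawer0 (a joint): how far the drawer is out, m: 0 shut, about 0.14 to 0.16 at the start, 0.165 at most; slides with about 1 N of friction and stays where it is left
- drawer_floor (a point): centre of the drawer's floor (22 mm above the table), moves with it; axes as the cabinet's. Inside, the drawer is 195 mm (x) by 218 mm (y), walls 96 mm above the floor; outer face of its white front (15 mm thick, top 106 mm above the floor) at x = -118 mm. Shut, this point is 1.5 mm in front of the cabinet's origin; what is not under the cabinet's top is open from above
- cab_drawer0_handle (a point): middle of the drawer's handle, a horizontal steel bar 11 mm thick and 120 mm long along y, 35 mm in front of the drawer front and 80 mm above the drawer floor
- petri: bystander: clear petri dishes, 90 mm across, 28 mm tall; origin underneath
- oil: bystander: small amber bottle, 32 mm across, 75 mm tall; origin underneath
- slidebox: bystander: blue slide box 85 x 100 x 33 mm; origin underneath
- brush: bystander: wooden-handled brush, 160 mm long, lying flat along its x

How it is judged:
By the outcome, as a careful person would: the job done as asked, in the order asked, and still so for the second after the job is handed in, with the robot touching nothing.
Of eyepiece0, eyepiece1, eyepiece2 only 2 to 3 are there at a start; the rules pass over those that are not, and their reading is None.
Of can_tall, can_short only 1 to 2 are there at a start; the rules pass over those that are not, and their reading is None.
At some moment in a run one of eyepiece0, eyepiece1, eyepiece2, can_tall, can_short may be knocked a few centimetres aside while the robot is not near it.
It also fails if it takes over 210 s, if anything falls off the work surface, if the arm or the gripper's body presses on something with over 40 N, if the wrist force passes 120 N, or if a joint passes its speed limit or range.

### The arm

A 6-joint arm with a two-finger parallel gripper is mounted at the origin on the work surface. World frame = base frame: x ahead of the robot, y to its left, z up, the work surface at z = 0. Lengths are in m, angles in rad, forces in N, time in s.
With the tool pointing down it reaches from about 0.35 to 0.875 m from the base axis. Payload 4.2 kg.
Tool frame: the origin (TCP) lies at the very end of the fingers, on their centre line; the grasp point (between the pads) lies 19 mm behind it (env.grip_depth is the distance from the TCP to the grasp point, in m); z points along the fingers, y is the line along which they close (so a half turn about z gives the same grasp; the last joint's range is limited). The gripper opens to 87 mm and grips with 3 to 60 N. Pads are 19 mm wide; open, the fingers measure 117 mm over their backs; the gripper's body (75 mm by 190 mm) begins 51 mm behind the grasp point.
Start: joints at [1.461, 0.385, 0.008, 0, -1.194, -0.259], TCP at [0.225, 0.583, 0.223] pointing down, gripper open.
Joint ranges: [-3.14, 3.14], [-1.21, 2.06], [-1.07, 1.41], [-3.16, 2.05], [-2.99, -0.16], [-3.1, 3.1]. Speed limits (rad/s): [2.79, 2.79, 3.14, 3.14, 3.14, 3.14].

### API

Orientations are given as a 3x3 rotation matrix whose columns are the frame's x, y, z axes.
In Python, from plant import env gives the robot as it stands.
- The arm moves only by the tool drive_tool, never from a script. Its argument "increments" is a list that holds one entry, the list of rows, each a list of 4 numbers: the shift along the tool's x, y, z in m, then the turn about the tool's z in rad. A call has 1 to 12 rows; each row is the pose to reach, as a shift and turn from the pose commanded when the call began, along the tool's axes at that moment; what a row does not reach only later rows make up. A row lasts 1/10 s, in which the tool goes at most 50 mm and 8.59 degrees, less where a joint would pass 70% of its speed; a pose out of reach is approached as far as the arm can. A call with a gripper value outside its range is refused whole. "gripper" is the opening, from 0 (shut) to 1 (fully open), set as the call begins (left out, the last holds). The fingers move at their own pace and stop on an object; the grip force is fixed at half the most. Time passes only in rows, so rows that repeat a pose let the fingers close. It gives the time, the measured TCP pose, the force, the opening and the grip force at its end, in the units of the state.
- env.get_state(): the state, without advancing time (a new reading comes with each control period).
- env.get_image(name): name is "side" or "top"; returns (picture, depth): 384x512x3 uint8, red, green, blue; 384x512 float32, m along the optical axis (not along the pixel's ray), 0 where there is no reading.
- env.camera_params(name): a dict with "K" (3x3 intrinsics, pixels), "rvec" (rotation vector, rad) and "tvec" (3), from world to camera coordinates, as OpenCV has them. Camera axes: x right, y down, z forward; pixel columns grow to the right and rows downward; lengths in m; the calibration is good to about 2 mm. A picture is of the moment at which its call begins. camera_params takes no time and is no camera call.
- env.finish_job(): hands the job in; it is judged then, once.
Trained networks look in the newest picture that a camera, given by its name, has taken for a name from the list of things; names that differ only in an ending like _2 or _b are one class to them, and where a whole thing is asked for, a point or a joint stands for the part that bears it (a point fixed in the world has none). Each returns a list of dicts, best first, with "score" (0 to 1); they miss things now and then, are a little off and sometimes report something else, mostly with a low value. They report only what shows in the picture. A call takes as long as a camera call.
- env.cut_out(label, camera): "mask" (384x512 bool, what is visible of it) and "rect" ([left, top, width, height] in pixels, round what is visible of it).
- env.spot_point(label, camera): "position" ([row, column] in pixels: a listed point, or the origin of a listed thing).
The state is a dict: "t": time; "joint_positions": joint angles; "dq": joint speeds; "joint_torque": joint torques, N m; "ee_pos": TCP position; "tool_rot": TCP orientation; "contact_force": force on the tool from outside, world axes, zero at the start; "wrist_torque": the same for the moment, N m; "width": finger opening in m; "finger_force": force on a finger pad.
Only numpy, scipy, OpenCV 4.12 (cv2) and the standard library are available. Lean on these libraries where they do the work, as an engineer would, in place of code of your own. Each camera call takes 0.05 s, during which the arm holds its last target. There are 200 camera calls.

## Working session

There is one attempt and no reset: what is moved stays moved. The work goes in short steps, Python scripts to look and compute and a tool call to move; the robot and the scene stay as the last step left them, time stands still between calls to the robot, and variables do not carry over. Pictures are saved under pics/ and viewed, at most 14 in all, crops included, and the job is handed in when it is done.

Besides the shell and the picture viewer there is one more tool, called after "Call:" as name([rows], argument=value, ...), one row to a line, values as JSON. drive_tool: Moves the arm, as the interface text tells. Its arguments: {"type":"object","properties":{"increments":{"type":"array","items":{"type":"array","items":{"type":"array","items":{"type":"number"}}}},"gripper":{"type":"number"}},"required":["increments"]}

```bash
ls; mkdir -p pics; cat > h.py <<'E'
import numpy as np, cv2
from plant import env
def cam(n):
    p=env.camera_params(n); R=cv2.Rodrigues(np.array(p["rvec"],float))[0]
    return np.array(p["K"],float),R,np.array(p["tvec"],float).ravel()
def ray(n,row,col):
    K,R,t=cam(n); d=R.T@np.linalg.inv(K)@[col,row,1]; return -R.T@t,d
def at_z(n,row,col,z):
    c,d=ray(n,row,col); return c+d*(z-c[2])/d[2]
def cloud(n,dep):
    K,R,t=cam(n); v,u=np.mgrid[:384,:512]
    P=np.stack([(u-K[0,2])/K[0,0]*dep,(v-K[1,2])/K[1,1]*dep,dep],-1)
    W=(P-t)@R; W[dep<=0]=np.nan; return W
def proj(n,P):
    K,R,t=cam(n); q=K@(R@np.array(P,float)+t); return q[1]/q[2],q[0]/q[2]
def rowcol(n,label,k=4):
    return [(round(d["score"],2),np.round(d["position"],1)) for d in env.spot_point(label,n)[:k]]
E
python3 - <<'E'
from h import *
np.set_printoptions(precision=3,suppress=True)
for n in("side","top"):
    im,d=env.get_image(n); cv2.imwrite(f"pics/{n}0.png",im[:,:,::-1]); np.save(f"{n}0.npy",d)
    K,R,t=cam(n); print(n,"cam at",-R.T@t,"axis",R[2],K[0,0],(d>0).mean())
s=env.get_state();print(s["t"],s["ee_pos"],s["tool_rot"],s["width"],s["contact_force"])
E
```

```text
pics
side cam at [-0.064 -0.815  0.681] axis [ 0.502  0.697 -0.512] 409.12257331561875 0.9961039225260416
top cam at [0.421 0.021 1.314] axis [ 0.06   0.002 -0.998] 363.8881635637755 0.995880126953125
0.1 [0.225 0.582 0.222] [[ 0.933 -0.361 -0.001]
 [-0.361 -0.933 -0.002]
 [ 0.     0.002 -1.   ]] 0.08655637469518855 [-0.519 -0.036  0.886]
```

```bash
python3 - <<'E'
from h import *
np.set_printoptions(precision=3,suppress=True)
W={n:cloud(n,np.load(n+"0.npy")) for n in("side","top")}
for l in "eyepiece0 can_tall can_short can_tall_label can_short_label spigot0 spigot1 spigot2 scan_pad scan_window drawer_floor cab_drawer0_handle petri oil slidebox brush cab".split():
  for n in("top","side"):
    for d in env.spot_point(l,n)[:4]:
      if d["score"]<.25: continue
      r,c=d["position"]; w=W[n][int(np.clip(r,0,383)),int(np.clip(c,0,511))]
      print(l,n,round(d["score"],2),np.round([r,c],1),w)
for l in("eyepiece0","can_tall","can_short"):
  for n in("top","side"):
    for d in env.cut_out(l,n)[:4]:
      if d["score"]<.25: continue
      P=W[n][d["mask"]]; P=P[~np.isnan(P[:,0])]; zt=np.percentile(P[:,2],90); T=P[abs(P[:,2]-zt)<.004]
      print(l,n,"mask",round(d["score"],2),d["rect"],"ztop",round(zt,4),"mid",(T.min(0)+T.max(0))/2,"ext",np.ptp(T,axis=0))
E
```

```text
eyepiece0 top 0.74 [191.6 297.5] [ 0.529 -0.127  0.073]
eyepiece0 top 0.6 [192.6 262.6] [ 0.524 -0.007  0.074]
eyepiece0 top 0.57 [219.  279.5] [ 0.433 -0.067  0.072]
eyepiece0 top 0.57 [201.9 362.5] [ 0.504 -0.369  0.006]
eyepiece0 side 0.95 [214.2 266.5] [ 0.515 -0.035  0.013]
eyepiece0 side 0.9 [231.5 289.4] [ 0.513 -0.142  0.019]
eyepiece0 side 0.83 [237.1 247.2] [ 0.408 -0.096  0.017]
can_tall top 0.56 [221.7 315.9] [ 0.428 -0.187  0.085]
can_tall side 0.74 [260.1 271. ] [ 0.395 -0.217  0.03 ]
can_tall_label side 0.91 [242.9 262.3] [ 0.385 -0.194  0.074]
can_tall_label side 0.35 [291.5 380.6] [ 0.48  -0.468  0.081]
can_short_label top 0.52 [152.  259.3] [0.666 0.005 0.05 ]
can_short_label top 0.49 [198.5 362.1] [ 0.514 -0.368  0.009]
can_short_label side 0.66 [289.9 380.9] [ 0.484 -0.464  0.081]
can_short_label side 0.4 [240.2 328.7] [ 0.563 -0.238  0.026]
spigot0 top 0.78 [149.7 237.7] [0.679 0.084 0.033]
spigot0 top 0.7 [153.6 280.3] [ 0.664 -0.068  0.051]
spigot0 side 0.83 [176.7 279.9] [0.681 0.117 0.015]
spigot0 side 0.68 [203. 316.] [ 0.671 -0.076  0.013]
spigot0 side 0.54
[... 2125 characters left out ...]
051 0.051 0.006]
eyepiece0 top mask 0.54 [347.1, 181.6, 67.6, 37.7] ztop 0.0824 mid [ 0.529 -0.474  0.082] ext [0.089 0.072 0.008]
eyepiece0 side mask 0.8 [257.3, 189.1, 16.0, 27.3] ztop 0.0707 mid [ 0.522 -0.011  0.07 ] ext [0.054 0.058 0.007]
eyepiece0 side mask 0.77 [279.5, 203.7, 21.2, 33.1] ztop 0.0706 mid [ 0.529 -0.124  0.07 ] ext [0.052 0.055 0.007]
can_tall top mask 0.75 [307.0, 215.7, 21.9, 16.0] ztop 0.0872 mid [ 0.416 -0.194  0.087] ext [0.044 0.048 0.008]
can_tall side mask 0.92 [260.9, 231.0, 21.0, 38.6] ztop 0.0845 mid [ 0.41  -0.198  0.084] ext [0.049 0.051 0.007]
can_short top mask 0.71 [258.6, 181.2, 10.7, 20.4] ztop 0.0745 mid [ 0.527 -0.011  0.074] ext [0.048 0.048 0.006]
```

View pics/top0.png

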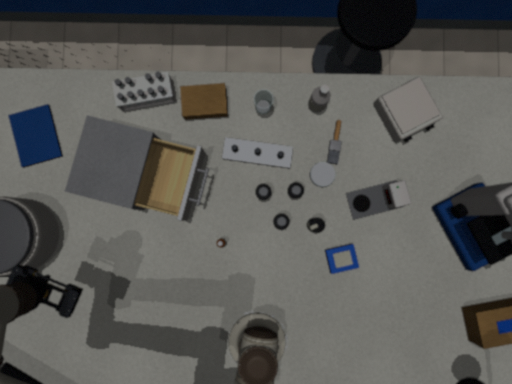

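View pics/side0.png

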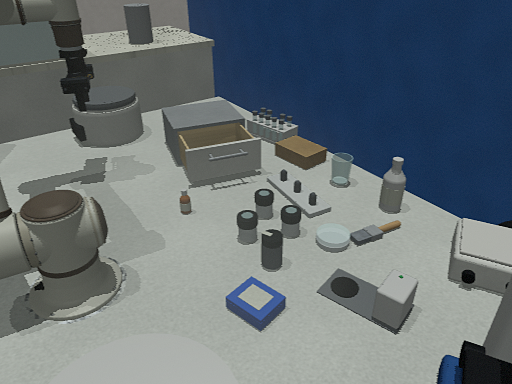

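The top view shows three eyepieces at (263,192), (296,190) and (281,221) (column, row). It also shows one tall canister at (316,225), the rack at about (257,152), the reader pad at (361,203) and the open empty drawer at (165,178). There is no short canister. The side view agrees, and the canister's white tab is on the left of the lid, near (265,233).

```bash
cat > meas.py <<'E'
from h import *
np.set_printoptions(precision=4,suppress=True)
W={n:cloud(n,np.load(n+"0.npy")) for n in("side","top")}
I={n:cv2.imread(f"pics/{n}0.png") for n in W}
def sel(n,c,r,z0,z1):
    w=W[n]; return (np.hypot(w[...,0]-c[0],w[...,1]-c[1])<r)&(w[...,2]>z0)&(w[...,2]<z1)
def circ(n,c,r,z0,z1):
    m=sel(n,c,r,z0,z1); p=W[n][m][:,:2].astype(np.float32)
    if len(p)<3: return len(p)
    (x,y),rad=cv2.minEnclosingCircle(p); return len(p),np.array([x,y]),round(rad,4),np.round(np.median(W[n][m][:,2]),4)
for c in((.528,-.01),(.532,-.123),(.428,-.07)):
    print("eye",[circ(n,c,.045,.062,.08) for n in W])
print("can",[circ(n,(.413,-.196),.045,.077,.095) for n in W])
for n in W:
    m=sel(n,(.413,-.196),.05,.01,.095); g=I[n].min(-1); wm=m&(g>130)
    print("white",n,wm.sum(),W[n][wm].mean(0) if wm.any() else 0)
    wl=wm&(W[n][...,2]>.08); print("tab",wl.sum(),W[n][wl].mean(0) if wl.any() else 0)
for n in W:
    w=W[n]; m=(w[...,0]>.6)&(w[...,0]<.74)&(w[...,1]>-.13)&(w[...,1]<.17)
    pl=m&(w[...,2]>.010)&(w[...,2]<.024)
    print("plate",n,pl.sum(),cv2.minAreaRect(w[pl][:,:2].astype(np.float32)),np.median(w[pl][:,2]))
    k,lab,st,ce=cv2.connectedComponentsWithStats((m&(w[...,2]>.032)).astype(np.uint8))
    for i in range(1,k):
        P=w[lab==i]; print("  spig",len(P),P.mean(0),P.max(0))
    sc=(w[...,0]>.4)&(w[...,0]<.62)&(w[...,1]<-.3)&(w[...,1]>-.56)
    h=sc&(w[...,2]>.074)&(w[...,2]<.09); print("head",n,cv2.minAreaRect(w[h][:,:2].astype(np.float32)),np.median(w[h][:,2]))
    dk=sc&(I[n].max(-1)<45)&(w[...,2]<.018)&(w[...,2]>0); print("pad",n,dk.sum(),cv2.minEnclosingCircle(w[dk][:,:2].astype(np.float32)),np.median(w[dk],axis=0))
    ct=(w[...,2]>.135)&(w[...,2]<.15)&(w[...,0]>.4)&(w[...,0]<.8)&(w[...,1]>.25)&(w[...,1]<.65)
    print("cab",n,cv2.minAreaRect(w[ct][:,:2].astype(np.float32)))
    fr=(w[...,2]>.122)&(w[...,2]<.133)&(w[...,0]>.4)&(w[...,0]<.8)&(w[...,1]>.15)&(w[...,1]<.35)
    print("front top",n,fr.sum(),cv2.minAreaRect(w[fr][:,:2].astype(np.float32)))
a=cv2.resize(I["top"][120:250,250:415],None,fx=4.5,fy=4.5,interpolation=cv2.INTER_CUBIC)
cv2.imwrite("pics/crop1.png",a)
a=cv2.resize(I["side"][180:330,230:430],None,fx=4,fy=4,interpolation=cv2.INTER_CUBIC)
cv2.imwrite("pics/crop2.png",cv2.convertScaleAbs(a,alpha=1.4))
E
python3 meas.py
```

```text
eye [(194, array([ 0.5206, -0.0114]), 0.0296, np.float64(0.0698)), (203, array([ 0.5281, -0.0098]), 0.0277, np.float64(0.0706))]
eye [(228, array([ 0.5277, -0.1238]), 0.0294, np.float64(0.0695)), (210, array([ 0.5354, -0.1214]), 0.0281, np.float64(0.0706))]
eye [(246, array([ 0.4197, -0.0773]), 0.0298, np.float64(0.07)), (211, array([ 0.4265, -0.0729]), 0.028, np.float64(0.0705))]
can [(271, array([ 0.4122, -0.1977]), 0.0277, np.float64(0.0838)), (186, array([ 0.4167, -0.1936]), 0.026, np.float64(0.0845))]
white side 29 [ 0.4065 -0.1841  0.0852]
tab 29 [ 0.4065 -0.1841  0.0852]
white top 0 0
tab 0 0
plate side 956 ((0.6669214963912964, 0.009931236505508423), (0.25387418270111084, 0.08426272124052048), 83.70330047607422) 0.015761531019583653
  spig 45 [0.6736 0.0872 0.0432] [0.6843 0.0995 0.052 ]
  spig 50 [0.6641 0.007  0.0427] [0.6756 0.0184 0.0515]
  spig 52 [ 0.6536 -0.0744  0.0436] [ 0.6657 -0.0624  0.0521]
head side ((0.5215632915496826, -0.4767281115055084), (0.0865127444267273, 0.05857520177960396), 14.840533256530762) 0.08116790457561669
pad side 80 ((0.5041596293449402, -0.4
[... 395 characters left out ...]
30111313), 83.0664291381836) 0.016711337863596895
  spig 36 [0.6814 0.0935 0.0467] [0.6943 0.1048 0.0533]
  spig 36 [0.6712 0.0127 0.0483] [0.6816 0.023  0.0559]
  spig 37 [ 0.6621 -0.0683  0.0467] [ 0.6725 -0.058   0.054 ]
head top ((0.5282255411148071, -0.4739804267883301), (0.08487223088741302, 0.06049509719014168), 16.539527893066406) 0.08169159165878409
pad top 252 ((0.493364155292511, -0.40635645389556885), 0.07197469472885132) [ 0.4962 -0.3665  0.0088]
cab top ((0.6103637218475342, 0.4967500567436218), (0.22888866066932678, 0.26054275035858154), 76.4908218383789)
front top top 376 ((0.5535210371017456, 0.28373342752456665), (0.1395730823278427, 0.25034013390541077), 83.22281646728516)
```

View pics/crop1.png

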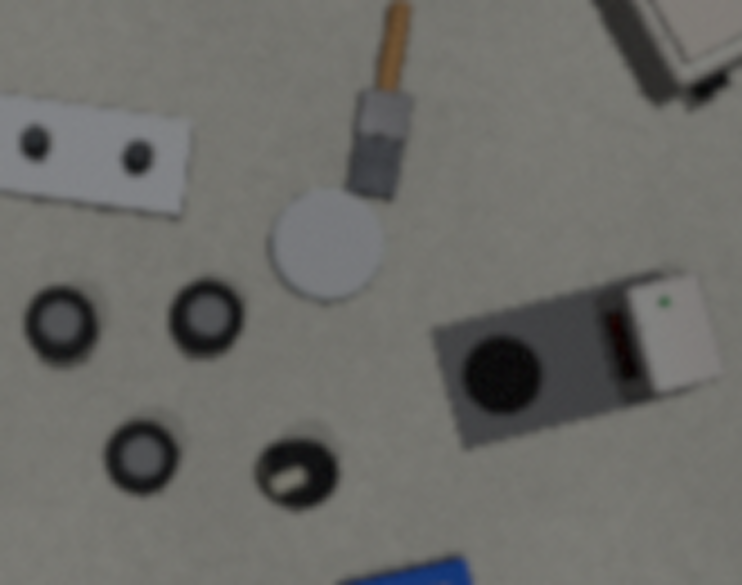

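View pics/crop2.png

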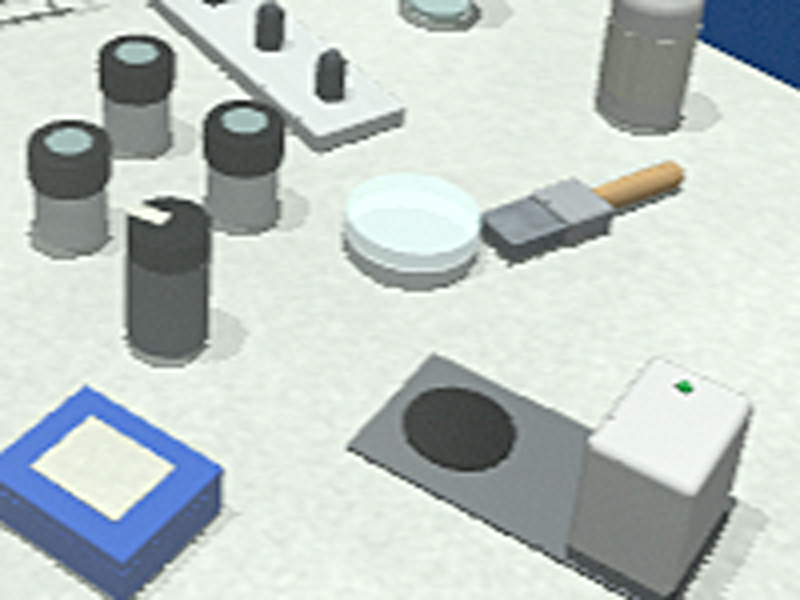

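The crops show the tab on the can's lid pointing from about (305,470) towards (270,490) in the top crop. That is about 115–120° in world axes, so it faces nearly away from the reader window at (620,340). The two cameras disagree by about 7 mm, so I'll calibrate them against the gripper as I approach.

```bash
cat >> h.py <<'E'
def yaw(s=None):
    s=s or env.get_state(); R=np.array(s["tool_rot"]); return np.arctan2(R[1,0],R[0,0])
def go(x,y,z,yw):
    s=env.get_state(); R=np.array(s["tool_rot"]); d=R.T@(np.array([x,y,z])-s["ee_pos"])
    print("inc",np.round(d,4),"turn",round(-(yw-yaw(s)),4),"| t",round(s["t"],2),"pos",np.round(s["ee_pos"],4),"yaw",round(yaw(s),4),"w",round(s["width"],4))
E
python3 -c "
from h import *
go(.524,-.0105,.17,-1.69)"
```

```text
inc [0.4926 0.4459 0.0525] turn 1.3212 | t 2.1 pos [0.2253 0.583  0.2226] yaw -0.3688 w 0.0871
```

Call:
drive_tool([
  [[0.041, 0.037, 0, 0.11], [0.082, 0.074, 0, 0.22], [0.123, 0.111, 0, 0.33], [0.164, 0.148, 0, 0.44], [0.205, 0.185, 0, 0.55], [0.246, 0.222, 0.01, 0.66], [0.287, 0.259, 0.01, 0.77], [0.328, 0.296, 0.02, 0.88], [0.369, 0.333, 0.03, 0.99], [0.41, 0.37, 0.03, 1.1], [0.451, 0.408, 0.04, 1.21], [0.4926, 0.4459, 0.0525, 1.321]],
], gripper=1)

```text
t: 3.3
ee_pos: [0.4951, 0.0477, 0.1822]
tool_rot: [[-0.123, -0.992, 0.002], [-0.992, 0.123, 0.001], [-0.001, -0.002, -1.0]]
contact_force: [0.7, 0.5, -0.1]
width: 0.0868
finger_force: 0.0
```

```bash
python3 -c "
from h import *
go(.524,-.0105,.17,-1.69)"
```

```text
inc [ 0.0543 -0.0358  0.0123] turn -0.004 | t 3.3 pos [0.4951 0.0477 0.1822] yaw -1.694 w 0.0868
```

Call:
drive_tool([
  [[0, 0, 0, 0], [0, 0, 0, 0], [0, 0, 0, 0]],
])

```text
t: 3.6
ee_pos: [0.494, 0.0502, 0.1819]
tool_rot: [[-0.118, -0.993, 0.0], [-0.993, 0.118, 0.0], [-0.0, -0.0, -1.0]]
contact_force: [-0.2, 1.1, -0.5]
width: 0.0869
finger_force: 0.0
```

```bash
cat > cal.py <<'E'
from h import *
np.set_printoptions(precision=4,suppress=True)
s=env.get_state(); p=np.array(s["ee_pos"]); print(p,yaw(s))
for n in("top","side"):
    im,d=env.get_image(n); w=cloud(n,d)
    m=(np.abs(w[...,:2]-p[:2]).max(-1)<.085)&(w[...,2]>p[2]-.01)&(w[...,2]<p[2]+.035)
    u=np.array(s["tool_rot"])[:2,1]; q=(w[...,:2]-p[:2])
    a=q@u; b=q@np.array(s["tool_rot"])[:2,0]
    for sg in(1,-1):
        k=m&(a*sg>.0); print(n,sg,k.sum(),"y:",a[k].min(),a[k].max(),"x:",b[k].min(),b[k].max(),"z",w[k][:,2].min()-p[2])
    pm=proj(n,p); r,c=int(pm[0]),int(pm[1])
    cr=im[max(r-45,0):r+30,c-45:c+45].copy(); cr=cv2.resize(cr,None,fx=4,fy=4,interpolation=cv2.INTER_CUBIC)
    cv2.circle(cr,(int((pm[1]-c+45+.5)*4),int((pm[0]-max(r-45,0)+.5)*4)),3,(255,0,0),1)
    cv2.imwrite(f"pics/cal_{n}.png",cr[:,:,::-1])
a,b=cv2.imread("pics/cal_top.png"),cv2.imread("pics/cal_side.png"); cv2.imwrite("pics/cal.png",np.hstack([a,b]))
E
python3 cal.py
```

```text
[0.494  0.0502 0.1819] -1.6886381309303033Traceback (most recent call last):
  File "cal.py", line 10, in <module>
    k=m&(a*sg>.0); print(n,sg,k.sum(),"y:",a[k].min(),a[k].max(),"x:",b[k].min(),b[k].max(),"z",w[k][:,2].min()-p[2])
                                           ~~~~~~~~^^
    return umr_minimum(a, axis, None, out, keepdims, initial, where)
ValueError: zero-size array to reduction operation minimum which has no identity
```

```bash
sed -i 's/k=m&(a\*sg>.0); print/k=m\&(a*sg>.0)\n        if k.any(): print/' cal.py; python3 cal.py
```

```text
[0.494  0.0506 0.1821] -1.6877742937306277
side 1 65 y: 0.04640972562283124 0.05891625011287434 x: -0.01221730380145802 0.013457724897267898 z 0.0006644694623254566
side -1 79 y: -0.050063513585380866 -0.03752114870863868 x: -0.014504535557890698 0.012897762848144834 z -0.00038022683223093434
```

View pics/cal.png

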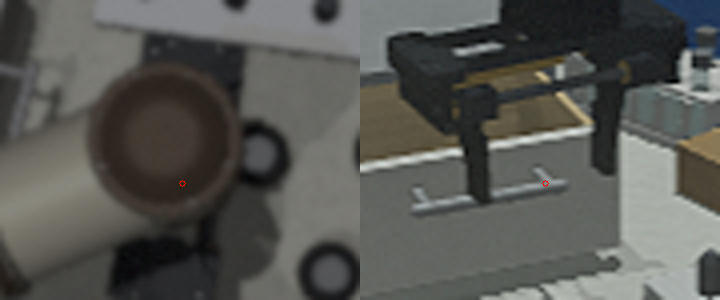

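Gripper check against the side camera: side reads x about 4 mm low and y about right, so the mean of both cameras is close to the truth. Going to eyepiece A.

```bash
python3 -c "
from h import *
go(.5244,-.0106,.041,-1.69)"
```

```text
inc [ 0.0576 -0.0373  0.1411] turn 0.0029 | t 3.75 pos [0.4939 0.0509 0.1821] yaw -1.6871 w 0.087
```

Call:
drive_tool([
  [[0.03, -0.018, 0.02, 0], [0.0576, -0.0373, 0.05, 0.003], [0.0576, -0.0373, 0.05, 0.003], [0.0576, -0.0373, 0.07, 0.003], [0.0576, -0.0373, 0.09, 0.003], [0.0576, -0.0373, 0.11, 0.003], [0.0576, -0.0373, 0.13, 0.003], [0.0576, -0.0373, 0.141, 0.003], [0.0576, -0.0373, 0.141, 0.003]],
], gripper=1)

```text
t: 4.65
ee_pos: [0.5235, -0.0113, 0.0398]
tool_rot: [[-0.12, -0.993, -0.002], [-0.993, 0.12, -0.001], [0.001, 0.002, -1.0]]
contact_force: [0.1, 0.1, -0.1]
width: 0.0869
finger_force: 0.0
```

Call:
drive_tool([
  [[0, 0, 0, 0], [0, 0, 0, 0], [0, 0, 0, 0], [0, 0, 0, 0], [0, 0, 0, 0], [0, 0, 0, 0]],
], gripper=0)

```text
t: 5.25
ee_pos: [0.525, -0.012, 0.0413]
tool_rot: [[-0.121, -0.993, 0.002], [-0.993, 0.121, 0.0], [-0.0, -0.002, -1.0]]
contact_force: [0.9, 0.1, 2.4]
width: 0.0555
finger_force: 30.0
```

```bash
python3 -c "
from h import *
s=env.get_state();print(s['finger_force'],s['contact_force'])
go(.6786,.0922,.13,-1.69)"
```

```text
29.996743435040116 [0.94180373 0.11329307 2.36923388]
inc [-0.1221 -0.1399 -0.0884] turn -0.0026 | t 5.25 pos [ 0.525  -0.012   0.0413] yaw -1.6926 w 0.0555
```

Call:
drive_tool([
  [[0, 0, -0.03, 0], [0, 0, -0.07, 0], [-0.02, -0.025, -0.09, 0], [-0.05, -0.06, -0.09, 0], [-0.075, -0.09, -0.09, 0], [-0.1, -0.12, -0.09, 0], [-0.122, -0.14, -0.088, 0], [-0.122, -0.14, -0.088, 0], [-0.122, -0.14, -0.088, 0], [-0.122, -0.14, -0.088, 0]],
], gripper=0)

```text
t: 6.25
ee_pos: [0.6769, 0.0913, 0.1281]
tool_rot: [[-0.122, -0.992, -0.002], [-0.992, 0.122, -0.0], [0.001, 0.002, -1.0]]
contact_force: [-0.2, -0.4, -1.9]
width: 0.0553
finger_force: 30.0
```

```bash
cat > look.py <<'E'
from h import *
import sys
np.set_printoptions(precision=4,suppress=True)
n=sys.argv[1]; x,y,z=map(float,sys.argv[2:5]); h=int(sys.argv[5]); out=sys.argv[6]
im,d=env.get_image(n); r,c=map(int,proj(n,(x,y,z)))
r0,c0=max(r-h,0),max(c-h,0)
cr=cv2.resize(im[r0:r+h,c0:c+h],(560,560),interpolation=cv2.INTER_CUBIC)
cv2.imwrite(out,cv2.convertScaleAbs(cr,alpha=1.3)[:,:,::-1]); print(r0,c0)
E
python3 look.py side .6786 .0922 .06 45 pics/s1.png; python3 -c "
from h import *
go(.6786,.0922,.057,-1.69)"
```

```text
122 238
inc [-0.0012 -0.0015  0.0716] turn -0.0034 | t 6.3 pos [0.677  0.0912 0.1286] yaw -1.6934 w 0.055
```

View pics/s1.png

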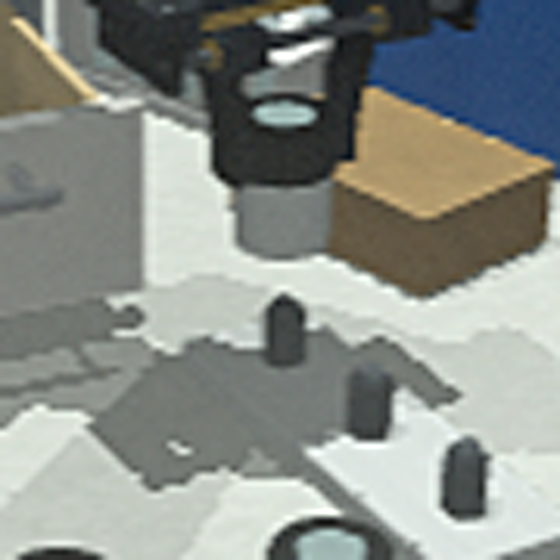

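In the side crop the eyepiece axis (column 285) is right above the spigot (column 286). Lowering.

Call:
drive_tool([
  [[-0.001, -0.0015, 0.01, 0], [-0.001, -0.0015, 0.02, 0], [-0.001, -0.0015, 0.028, 0], [-0.001, -0.0015, 0.034, 0], [-0.001, -0.0015, 0.04, 0], [-0.001, -0.0015, 0.045, 0], [-0.001, -0.0015, 0.05, 0], [-0.001, -0.0015, 0.05, 0]],
], gripper=0)

```text
t: 7.1
ee_pos: [0.6792, 0.0927, 0.0777]
tool_rot: [[-0.122, -0.993, -0.001], [-0.993, 0.122, -0.0], [0.001, 0.001, -1.0]]
contact_force: [0.7, 0.1, -2.0]
width: 0.055
finger_force: 30.0
```

```bash
python3 -c "
from h import *
print(env.get_state()['contact_force'],env.get_state()['wrist_torque'])
go(.6786,.0922,.056,-1.69)"
```

```text
[ 0.72852028  0.12125928 -1.99363128] [ 0.01130182 -0.03880797 -0.0062327 ]
inc [0.0006 0.0006 0.0217] turn -0.003 | t 7.1 pos [0.6792 0.0927 0.0777] yaw -1.693 w 0.055
```

Bottom is at about 0.037, below the spigot top, with no contact. Pressing home.

Call:
drive_tool([
  [[0, 0, 0.006, 0], [0, 0, 0.012, 0], [0, 0, 0.016, 0], [0, 0, 0.02, 0], [0, 0, 0.022, 0], [0, 0, 0.022, 0], [0, 0, 0.022, 0]],
], gripper=0)

```text
t: 7.8
ee_pos: [0.6796, 0.0927, 0.0573]
tool_rot: [[-0.122, -0.993, -0.0], [-0.993, 0.122, -0.0], [0.0, 0.0, -1.0]]
contact_force: [-2.5, 0.7, 2.9]
width: 0.0554
finger_force: 30.0
```

Call:
drive_tool([
  [[0, 0, 0, 0], [0, 0, 0, 0], [0, 0, 0, 0], [0, 0, 0, 0]],
], gripper=1)

```text
t: 8.2
ee_pos: [0.6799, 0.0928, 0.0565]
tool_rot: [[-0.122, -0.993, 0.0], [-0.993, 0.122, 0.0], [-0.0, -0.0, -1.0]]
contact_force: [-0.5, 0.0, -0.3]
width: 0.0794
finger_force: 0.0
```

Call:
drive_tool([
  [[0, 0, -0.03, 0], [0, 0, -0.07, 0], [0, 0, -0.11, 0], [0.03, 0, -0.12, 0], [0.03, 0, -0.12, 0]],
], gripper=1)

```text
t: 8.7
ee_pos: [0.6771, 0.0611, 0.1802]
tool_rot: [[-0.124, -0.992, 0.006], [-0.992, 0.124, 0.001], [-0.002, -0.005, -1.0]]
contact_force: [-0.5, -0.2, -0.6]
width: 0.0867
finger_force: 0.0
```

```bash
cat > eyes.py <<'E'
from h import *
np.set_printoptions(precision=4,suppress=True)
def objs(n):
    im,d=env.get_image(n); w=cloud(n,d); np.save("last_"+n+".npy",w)
    m=(w[...,0]>.36)&(w[...,0]<.75)&(w[...,1]>-.3)&(w[...,1]<.16)&(w[...,2]>.06)&(w[...,2]<.1)
    k,lab,st,_=cv2.connectedComponentsWithStats(m.astype(np.uint8))
    for i in range(1,k):
        P=w[lab==i]
        if len(P)<60: continue
        z=np.percentile(P[:,2],70); T=P[P[:,2]>z-.008][:,:2].astype(np.float32)
        (x,y),r=cv2.minEnclosingCircle(T); print(n,len(P),"z",round(z,4),np.array([x,y]),"r",round(r,4))
for n in("top","side"): objs(n)
E
python3 eyes.py; python3 -c "
from h import *
go(.5316,-.1226,.15,-1.69)"
```

```text
top 82 z 0.0881 [0.6831 0.084 ] r 0.0189
top 212 z 0.0716 [ 0.5352 -0.1217] r 0.0278
top 209 z 0.0718 [ 0.4268 -0.0733] r 0.0279
top 198 z 0.0858 [ 0.4166 -0.194 ] r 0.0259
side 227 z 0.0858 [0.6736 0.092 ] r 0.0285
side 245 z 0.0704 [ 0.5279 -0.1247] r 0.0285
side 258 z 0.0707 [ 0.4195 -0.0763] r 0.0289
side 396 z 0.084 [ 0.4116 -0.196 ] r 0.0278
inc [0.2016 0.1204 0.0266] turn -0.004 | t 8.8 pos [0.6759 0.0626 0.1767] yaw -1.694 w 0.0872
```

Call:
drive_tool([
  [[0.04, 0.024, 0.005, 0], [0.08, 0.048, 0.01, 0], [0.12, 0.072, 0.015, 0], [0.16, 0.096, 0.02, 0], [0.2016, 0.1204, 0.027, 0], [0.2016, 0.1204, 0.027, 0], [0.2016, 0.1204, 0.027, 0], [0.2016, 0.1204, 0.027, 0]],
], gripper=1)

```text
t: 9.6
ee_pos: [0.5327, -0.1218, 0.1493]
tool_rot: [[-0.121, -0.993, -0.0], [-0.993, 0.121, -0.0], [0.0, 0.0, -1.0]]
contact_force: [0.2, -0.2, -0.1]
width: 0.0869
finger_force: 0.0
```

```bash
python3 -c "
from h import *
go(.5316,-.1232,.041,-1.69)"
```

```text
inc [0.0015 0.0009 0.1083] turn -0.0019 | t 9.6 pos [ 0.5327 -0.1218  0.1493] yaw -1.6919 w 0.0869
```

Call:
drive_tool([
  [[0.0015, 0.001, 0.03, 0], [0.0015, 0.001, 0.06, 0], [0.0015, 0.001, 0.085, 0], [0.0015, 0.001, 0.1, 0], [0.0015, 0.001, 0.108, 0], [0.0015, 0.001, 0.108, 0]],
], gripper=1)

```text
t: 10.2
ee_pos: [0.5309, -0.1229, 0.0405]
tool_rot: [[-0.12, -0.993, -0.002], [-0.993, 0.12, -0.0], [0.0, 0.002, -1.0]]
contact_force: [-0.0, 0.5, -0.2]
width: 0.0869
finger_force: 0.0
```

Call:
drive_tool([
  [[0, 0, 0, 0], [0, 0, 0, 0], [0, 0, 0, 0], [0, 0, 0, 0], [0, 0, 0, 0], [0, 0, 0, 0]],
], gripper=0)

```text
t: 10.8
ee_pos: [0.532, -0.1239, 0.0424]
tool_rot: [[-0.121, -0.993, 0.003], [-0.993, 0.121, -0.0], [-0.0, -0.003, -1.0]]
contact_force: [1.1, -0.2, 1.8]
width: 0.0551
finger_force: 30.0
```

```bash
python3 -c "
from h import *
go(.6584,-.0706,.13,-1.69)"
```

```text
inc [-0.0682 -0.1192 -0.0872] turn -0.0024 | t 10.8 pos [ 0.532  -0.1239  0.0424] yaw -1.6924 w 0.0551
```

Call:
drive_tool([
  [[0, 0, -0.03, 0], [0, 0, -0.07, 0], [-0.01, -0.02, -0.088, 0], [-0.03, -0.05, -0.088, 0], [-0.05, -0.085, -0.088, 0], [-0.068, -0.119, -0.087, 0], [-0.068, -0.119, -0.087, 0], [-0.068, -0.119, -0.087, 0], [-0.068, -0.119, -0.087, 0]],
], gripper=0)

```text
t: 11.7
ee_pos: [0.6557, -0.0711, 0.1278]
tool_rot: [[-0.122, -0.992, -0.003], [-0.992, 0.122, 0.0], [0.0, 0.003, -1.0]]
contact_force: [0.8, -0.3, -1.8]
width: 0.0552
finger_force: 30.0
```

```bash
cat > axis.py <<'E'
# side view: held tube vs spigot lateral positions
from h import *
import sys
np.set_printoptions(precision=4,suppress=True)
x,y=map(float,sys.argv[1:3]); im,d=env.get_image("side"); w=cloud("side",d)
s=env.get_state(); p=np.array(s["ee_pos"])
for nm,c,z0,z1,r in(("tube",p[:2]-[.004,0],p[2]-.038,p[2]-.006,.035),("spig",np.array([x,y])-[.005,.001],.022,.042,.03)):
    m=(np.hypot(w[...,0]-c[0],w[...,1]-c[1])<r)&(w[...,2]>z0)&(w[...,2]<z1)
    L=[]
    for row in np.unique(np.where(m)[0]):
        k=np.where(m[row])[0]; L.append((k.min()+k.max())/2)
    print(nm,m.sum(),"col",np.median(L),"mean xyz",w[m].mean(0))
go(x,y,.08,-1.69)
E
python3 axis.py .6584 -.0706
```

```text
tube 164 col 312.0 mean xyz [ 0.6391 -0.085   0.1059]
spig 41 col 311.5 mean xyz [ 0.6521 -0.075   0.0316]
inc [-0.0009 -0.0026  0.0483] turn -0.0034 | t 11.75 pos [ 0.6558 -0.0712  0.1283] yaw -1.6934 w 0.0555
```

Call:
drive_tool([
  [[-0.001, -0.0015, 0.01, 0], [-0.001, -0.0015, 0.02, 0], [-0.001, -0.0015, 0.028, 0], [-0.001, -0.0015, 0.034, 0], [-0.001, -0.0015, 0.04, 0], [-0.001, -0.0015, 0.045, 0], [-0.001, -0.0015, 0.049, 0], [-0.001, -0.0015, 0.049, 0]],
], gripper=0)

```text
t: 12.55
ee_pos: [0.6589, -0.07, 0.0791]
tool_rot: [[-0.122, -0.993, -0.0], [-0.993, 0.122, -0.0], [0.0, 0.0, -1.0]]
contact_force: [0.3, 0.6, -1.8]
width: 0.0553
finger_force: 30.0
```

```bash
python3 -c "
from h import *
print(env.get_state()['contact_force'],env.get_state()['wrist_torque'])
go(.6575,-.0706,.057,-1.69)"
```

```text
[ 0.28217252  0.62602051 -1.8396645 ] [ 0.00403922 -0.17887641 -0.0225791 ]
inc [0.0008 0.0013 0.0221] turn -0.0027 | t 12.55 pos [ 0.6589 -0.07    0.0791] yaw -1.6927 w 0.0553
```

Call:
drive_tool([
  [[0, 0.001, 0.006, 0], [0, 0.001, 0.012, 0], [0, 0.001, 0.016, 0], [0, 0.001, 0.02, 0], [0, 0.001, 0.0215, 0], [0, 0.001, 0.0215, 0], [0, 0.001, 0.0215, 0]],
], gripper=0)

```text
t: 13.25
ee_pos: [0.6588, -0.07, 0.0585]
tool_rot: [[-0.121, -0.993, 0.002], [-0.993, 0.121, -0.0], [-0.0, -0.002, -1.0]]
contact_force: [4.0, -1.5, -0.9]
width: 0.0555
finger_force: 30.0
```

Call:
drive_tool([
  [[0, 0, 0, 0], [0, 0, 0, 0], [0, 0, 0, 0], [0, 0, 0, 0]],
], gripper=1)

```text
t: 13.65
ee_pos: [0.6567, -0.0697, 0.0577]
tool_rot: [[-0.122, -0.993, -0.003], [-0.993, 0.122, 0.0], [0.0, 0.003, -1.0]]
contact_force: [0.9, -0.8, -0.2]
width: 0.0798
finger_force: 0.0
```

Call:
drive_tool([
  [[0, 0, -0.03, 0], [0, 0, -0.07, 0], [0, 0.02, -0.11, 0], [0, 0.05, -0.12, 0], [0, 0.08, -0.12, 0], [0, 0.08, -0.12, 0]],
], gripper=1)

```text
t: 14.25
ee_pos: [0.5745, -0.0598, 0.1789]
tool_rot: [[-0.122, -0.993, -0.002], [-0.993, 0.122, 0.001], [-0.001, 0.002, -1.0]]
contact_force: [0.3, -0.3, 0.0]
width: 0.0871
finger_force: 0.0
```

```bash
python3 eyes.py; python3 -c "
from h import *
go(.4232,-.0753,.15,-1.69)"
```

```text
top 92 z 0.0884 [0.6846 0.0965] r 0.0265
top 211 z 0.0716 [ 0.4266 -0.073 ] r 0.0281
top 198 z 0.086 [ 0.4164 -0.1937] r 0.0263
side 202 z 0.0856 [0.6732 0.0927] r 0.0288
side 275 z 0.0855 [ 0.6545 -0.0718] r 0.0293
side 261 z 0.0705 [ 0.4201 -0.0777] r 0.0291
side 392 z 0.0839 [ 0.4103 -0.1972] r 0.0272
inc [0.0339 0.1517 0.0286] turn -0.0023 | t 14.35 pos [ 0.5779 -0.06    0.1786] yaw -1.6923 w 0.0868
```

Call:
drive_tool([
  [[0.01, 0.04, 0.01, 0], [0.02, 0.08, 0.02, 0], [0.03, 0.12, 0.028, 0], [0.034, 0.152, 0.029, 0], [0.034, 0.152, 0.029, 0], [0.034, 0.152, 0.029, 0], [0.034, 0.152, 0.029, 0]],
], gripper=1)

```text
t: 15.05
ee_pos: [0.4252, -0.0752, 0.1494]
tool_rot: [[-0.121, -0.993, 0.001], [-0.993, 0.121, -0.0], [-0.0, -0.001, -1.0]]
contact_force: [1.1, 0.5, -0.4]
width: 0.0873
finger_force: 0.0
```

```bash
python3 -c "
from h import *
go(.4232,-.0755,.041,-1.69)"
```

```text
inc [0.0006 0.0021 0.1084] turn -0.0026 | t 15.05 pos [ 0.4252 -0.0752  0.1494] yaw -1.6926 w 0.0873
```

Call:
drive_tool([
  [[0.0005, 0.002, 0.03, 0], [0.0005, 0.002, 0.06, 0], [0.0005, 0.002, 0.085, 0], [0.0005, 0.002, 0.1, 0], [0.0005, 0.002, 0.108, 0], [0.0005, 0.002, 0.108, 0]],
], gripper=1)

```text
t: 15.65
ee_pos: [0.4218, -0.0756, 0.0401]
tool_rot: [[-0.122, -0.993, -0.002], [-0.993, 0.122, -0.001], [0.001, 0.002, -1.0]]
contact_force: [1.0, 0.3, 0.9]
width: 0.0871
finger_force: 0.0
```

Call:
drive_tool([
  [[0, 0, 0, 0], [0, 0, 0, 0], [0, 0, 0, 0], [0, 0, 0, 0], [0, 0, 0, 0], [0, 0, 0, 0]],
], gripper=0)

```text
t: 16.25
ee_pos: [0.4225, -0.0755, 0.0418]
tool_rot: [[-0.121, -0.993, 0.003], [-0.993, 0.121, 0.0], [-0.001, -0.002, -1.0]]
contact_force: [1.5, -0.8, 3.0]
width: 0.0553
finger_force: 30.0
```

```bash
python3 -c "
from h import *
go(.669,.0108,.13,-1.69)"
```

```text
inc [-0.1155 -0.2345 -0.0875] turn -0.0022 | t 16.25 pos [ 0.4225 -0.0755  0.0418] yaw -1.6922 w 0.0553
```

Call:
drive_tool([
  [[0, 0, -0.03, 0], [0, 0, -0.07, 0], [-0.02, -0.04, -0.088, 0], [-0.04, -0.08, -0.088, 0], [-0.06, -0.12, -0.088, 0], [-0.08, -0.16, -0.088, 0], [-0.1, -0.2, -0.088, 0], [-0.1155, -0.2345, -0.088, 0], [-0.1155, -0.2345, -0.088, 0], [-0.1155, -0.2345, -0.088, 0], [-0.1155, -0.2345, -0.088, 0]],
], gripper=0)

```text
t: 17.35
ee_pos: [0.6666, 0.0101, 0.1284]
tool_rot: [[-0.122, -0.993, -0.003], [-0.993, 0.122, -0.0], [0.001, 0.003, -1.0]]
contact_force: [0.5, -0.0, -1.3]
width: 0.0554
finger_force: 30.0
```

```bash
python3 axis.py .669 .0108
```

```text
tube 153 col 296.5 mean xyz [ 0.6508 -0.0039  0.1069]
spig 45 col 296.25 mean xyz [0.6621 0.0066 0.0316]
inc [-0.001  -0.0023  0.0489] turn -0.0032 | t 17.4 pos [0.6667 0.01   0.1289] yaw -1.6932 w 0.0553
```

Call:
drive_tool([
  [[-0.0005, -0.0015, 0.01, 0], [-0.0005, -0.0015, 0.02, 0], [-0.0005, -0.0015, 0.028, 0], [-0.0005, -0.0015, 0.034, 0], [-0.0005, -0.0015, 0.04, 0], [-0.0005, -0.0015, 0.045, 0], [-0.0005, -0.0015, 0.049, 0], [-0.0005, -0.0015, 0.049, 0]],
], gripper=0)

```text
t: 18.2
ee_pos: [0.6694, 0.0108, 0.0794]
tool_rot: [[-0.122, -0.993, -0.001], [-0.993, 0.122, -0.0], [0.0, 0.001, -1.0]]
contact_force: [-0.1, 0.2, -1.7]
width: 0.0555
finger_force: 30.0
```

```bash
python3 -c "
from h import *
print(env.get_state()['contact_force'],env.get_state()['wrist_torque'])
go(.669,.0108,.057,-1.69)"
```

```text
[-0.08522579  0.17470073 -1.66417196] [ 0.087736   -0.02098996  0.0078148 ]
inc [0.     0.0003 0.0224] turn -0.0028 | t 18.2 pos [0.6694 0.0108 0.0794] yaw -1.6928 w 0.0555
```

Call:
drive_tool([
  [[0, 0, 0.006, 0], [0, 0, 0.012, 0], [0, 0, 0.016, 0], [0, 0, 0.02, 0], [0, 0, 0.022, 0], [0, 0, 0.022, 0], [0, 0, 0.022, 0]],
], gripper=0)

```text
t: 18.9
ee_pos: [0.6699, 0.0109, 0.0583]
tool_rot: [[-0.122, -0.993, 0.0], [-0.993, 0.122, 0.0], [-0.0, -0.0, -1.0]]
contact_force: [0.6, 0.2, -1.5]
width: 0.0555
finger_force: 30.0
```

Call:
drive_tool([
  [[0, 0, 0, 0], [0, 0, 0, 0], [0, 0, 0, 0], [0, 0, 0, 0]],
], gripper=1)

```text
t: 19.3
ee_pos: [0.6699, 0.0108, 0.0584]
tool_rot: [[-0.122, -0.993, 0.001], [-0.993, 0.122, 0.0], [-0.0, -0.001, -1.0]]
contact_force: [0.0, -1.2, -0.2]
width: 0.0795
finger_force: 0.0
```

Call:
drive_tool([
  [[0, 0, -0.03, 0], [0, 0, -0.07, 0], [0, 0.02, -0.11, 0], [0, 0.06, -0.12, 0], [0, 0.1, -0.12, 0], [0, 0.14, -0.12, 0], [0, 0.14, -0.12, 0]],
], gripper=1)

```text
t: 20.0
ee_pos: [0.5257, 0.0275, 0.1784]
tool_rot: [[-0.121, -0.993, -0.003], [-0.993, 0.121, 0.0], [0.0, 0.003, -1.0]]
contact_force: [-0.1, -0.7, -0.2]
width: 0.0868
finger_force: 0.0
```

```bash
python3 eyes.py; cat > tab.py <<'E'
# canister tab direction: subpixel work in both views at lid height zl
from h import *
import sys
np.set_printoptions(precision=4,suppress=True)
zl=float(sys.argv[1]); cx,cy=float(sys.argv[2]),float(sys.argv[3])
T=[]
for n in("top","side"):
    im,d=env.get_image(n); g=im.min(-1).astype(np.float32)
    # rectify lid plane: 0.25 mm per px, 80 mm square round (cx,cy)
    N=320; ys,xs=np.mgrid[:N,:N]; X=cx+(xs-N/2)*.00025; Y=cy-(ys-N/2)*.00025
    K,R,t=cam(n); q=np.stack([X,Y,np.full_like(X,zl)],-1)@R.T+t; q=q@K.T; q=q[...,:2]/q[...,2:]
    z=cv2.remap(im,q[...,0].astype(np.float32),q[...,1].astype(np.float32),cv2.INTER_CUBIC)
    T.append(z[:,:,::-1])
cv2.imwrite(sys.argv[4],cv2.convertScaleAbs(cv2.resize(np.hstack(T),None,fx=1.2,fy=1.2),alpha=1.4))
E
python3 tab.py .084 .4145 -.1957 pics/tab1.png
```

```text
top 227 z 0.0881 [0.6809 0.095 ] r 0.0279
top 150 z 0.0882 [0.6729 0.0138] r 0.0271
top 222 z 0.0879 [ 0.6608 -0.0676] r 0.028
top 198 z 0.0857 [ 0.4167 -0.1931] r 0.0263
side 758 z 0.0857 [0.6642 0.0102] r 0.109
side 391 z 0.084 [ 0.4101 -0.1971] r 0.0272
```

View pics/tab1.png

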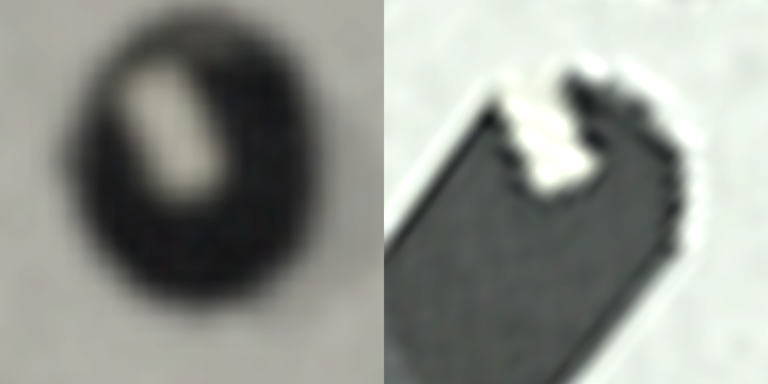

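```bash
cat > scan.py <<'E'
from h import *
np.set_printoptions(precision=4,suppress=True)
def rect(n,im,cx,cy,z,N,s):
    ys,xs=np.mgrid[:N,:N]; X=cx+(xs-N/2)*s; Y=cy-(ys-N/2)*s
    K,R,t=cam(n); q=np.stack([X,Y,np.full_like(X,z)],-1)@R.T+t; q=q@K.T; q=(q[...,:2]/q[...,2:]).astype(np.float32)
    return cv2.remap(im,q[...,0],q[...,1],cv2.INTER_CUBIC)
def big(m):
    k,lab,st,ce=cv2.connectedComponentsWithStats(m.astype(np.uint8)); i=1+np.argmax(st[1:,4]); return lab==i
for n,wl in(("top",90),("side",150)):
    im,d=env.get_image(n)
    z=rect(n,im,.4145,-.1957,.084,320,.00025).min(-1)
    m=big((z>wl)&(np.hypot(*(np.mgrid[:320,:320]-160))<105)&True)
    P=np.argwhere(m)[:,::-1]*[1,-1]*.25; (w,h),a=cv2.minAreaRect(P.astype(np.float32))[1:]
    u=np.linalg.eigh(np.cov(P.T))[1][:,1]; print(n,"tab",m.sum(),"size",w,h,"rect",a,"pca",np.degrees(np.arctan2(u[1],u[0]))%180)
    p=rect(n,im,.497,-.363,.008,480,.00025); g=p.max(-1)
    q=np.median(g[225:255,225:255])
    plate=np.median(g[[240]*1,:]) 
    th=(q+np.percentile(g,20))/2
    mm=big((g<q+12)&(np.hypot(*(np.mgrid[:480,:480]-240))<160)); c,r=cv2.minEnclosingCircle(np.argwhere(mm)[:,::-1].astype(np.float32)); cm=np.argwhere(mm).mean(0)
    print(n,"pad centroid",.497+(cm[1]-240)*.00025,-.363-(cm[0]-240)*.00025,"area-r mm",np.sqrt(mm.sum()/np.pi)*.25,"dark",q)
    T=rect(n,im,.51,-.42,.004,520,.0006); cv2.imwrite(f"pics/sc_{n}.png",T[:,:,::-1])
    # head from depth
    w=cloud(n,d); hm=(w[...,0]>.44)&(w[...,0]<.62)&(w[...,1]<-.40)&(w[...,1]>-.56)&(w[...,2]>.072)&(w[...,2]<.09)
    print(n,"head",cv2.minAreaRect(w[hm][:,:2].astype(np.float32)))
    bm=(w[...,0]>.4)&(w[...,0]<.62)&(w[...,1]<-.28)&(w[...,1]>-.56)&(im.max(-1)<(95 if n=="top" else 130))&(w[...,2]<.03)
    bm=big(bm); R=cv2.minAreaRect(w[bm][:,:2].astype(np.float32)); print(n,"base",R)
a,b=cv2.imread("pics/sc_top.png"),cv2.imread("pics/sc_side.png"); cv2.imwrite("pics/sc.png",cv2.resize(np.hstack([a,b]),(800,400)))
E
python3 scan.py
```

```text
top tab 3202 size 10.375797271728516 22.50354766845703 rect 25.016895294189453 pca 115.92709517562474
top pad centroid 0.4963161801553495 -0.3655093209721874 area-r mm 28.1777256418912 dark 13.0
top head ((0.5278686285018921, -0.4729481339454651), (0.08489642292261124, 0.05798373371362686), 16.439390182495117)
top base ((0.5100364685058594, -0.4136389493942261), (0.10211006551980972, 0.1912723183631897), 15.629183769226074)
side tab 3674 size 13.857515335083008 23.32973861694336 rect 15.255120277404785 pca 111.79821974058984
side pad centroid 0.49106680683800896 -0.3684089474406477 area-r mm 31.855797141522157 dark 54.0
side head ((0.5217145085334778, -0.4765501916408539), (0.08754871785640717, 0.05846315249800682), 15.181050300598145)
side base ((0.5136007070541382, -0.4149954915046692), (0.1187882348895073, 0.19137905538082123), 15.701971054077148)
```

View pics/sc.png

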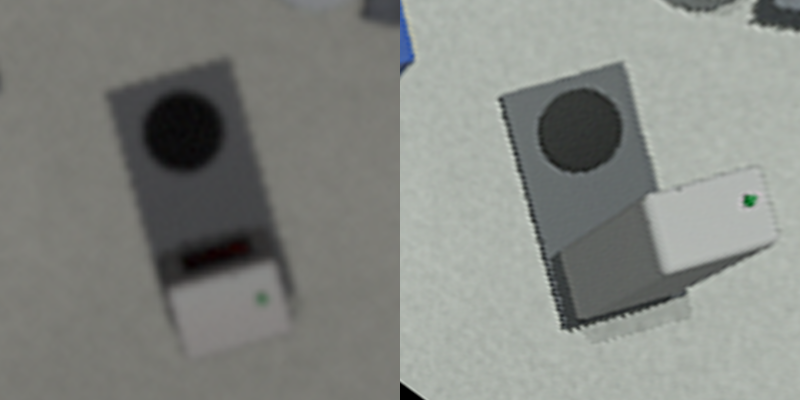

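Reader direction is −74.2° with the pad centre at about (0.4937, −0.367), and the label is at about 113°. All three eyepieces are home. I'll grasp the can at yaw −4.31 and place it at −1.295, a turn of +173°.

```bash
python3 -c "
from h import *
go(.4137,-.196,.16,-4.31)"
```

```text
inc [0.2367 0.0899 0.018 ] turn 2.6168 | t 20.3 pos [0.5319 0.0279 0.1781] yaw -1.6932 w 0.0872
```

Call:
drive_tool([
  [[0.03, 0.01, 0, 0.14], [0.05, 0.02, 0, 0.28], [0.08, 0.03, 0, 0.42], [0.1, 0.04, 0, 0.56], [0.13, 0.05, 0, 0.7], [0.16, 0.06, 0, 0.84], [0.18, 0.07, 0, 0.98], [0.21, 0.08, 0, 1.12], [0.237, 0.09, 0, 1.26], [0.237, 0.09, 0, 1.4], [0.237, 0.09, 0.01, 1.54], [0.237, 0.09, 0.018, 1.68]],
], gripper=1)

```text
t: 21.5
ee_pos: [0.4133, -0.1972, 0.1597]
tool_rot: [[-0.972, 0.236, 0.0], [0.236, 0.972, 0.0], [-0.0, 0.0, -1.0]]
contact_force: [-0.4, 0.2, -0.2]
width: 0.0871
finger_force: 0.0
```

Call:
drive_tool([
  [[0, 0, 0, 0.14], [0, 0, 0, 0.28], [0, 0, 0, 0.42], [0, 0, 0, 0.56], [0, 0, 0, 0.7], [0, 0, 0, 0.84], [0, 0, 0, 0.937], [0, 0, 0, 0.937], [0, 0, 0, 0.937]],
], gripper=1)

```text
t: 22.4
ee_pos: [0.4131, -0.1967, 0.16]
tool_rot: [[-0.393, 0.919, -0.0], [0.919, 0.393, 0.0], [0.0, -0.0, -1.0]]
contact_force: [-1.0, 0.3, 0.4]
width: 0.0868
finger_force: 0.0
```

```bash
python3 eyes.py; python3 -c "
from h import *
go(.4137,-.196,.05,-4.31+2*np.pi); print(env.get_state()['joint_positions'])"
```

```text
top 226 z 0.0878 [0.6812 0.0953] r 0.0282
top 224 z 0.088 [0.6715 0.0134] r 0.0281
top 221 z 0.0882 [ 0.6603 -0.0681] r 0.0285
side 413 z 0.085 [ 0.6641 -0.0417] r 0.0583
side 393 z 0.0841 [ 0.41   -0.1977] r 0.028
inc [0.0002 0.001  0.11  ] turn 0.0013 | t 22.5 pos [ 0.4128 -0.1966  0.16  ] yaw 1.9745 w 0.0869
[-8.74019129e-02  1.60177057e-01 -4.79482670e-01  2.51293171e-05
 -9.31392152e-01 -2.65047710e+00]
```

Call:
drive_tool([
  [[0, 0.001, 0.03, 0], [0, 0.001, 0.06, 0], [0, 0.001, 0.085, 0], [0, 0.001, 0.102, 0], [0, 0.001, 0.11, 0], [0, 0.001, 0.11, 0]],
], gripper=1)

```text
t: 23.1
ee_pos: [0.4131, -0.196, 0.0494]
tool_rot: [[-0.392, 0.92, -0.002], [0.92, 0.392, 0.0], [0.001, -0.002, -1.0]]
contact_force: [0.2, -0.2, 0.6]
width: 0.0871
finger_force: 0.0
```

Call:
drive_tool([
  [[0, 0, 0, 0], [0, 0, 0, 0], [0, 0, 0, 0], [0, 0, 0, 0], [0, 0, 0, 0], [0, 0, 0, 0]],
], gripper=0)

```text
t: 23.7
ee_pos: [0.4141, -0.1961, 0.0505]
tool_rot: [[-0.392, 0.92, 0.001], [0.92, 0.392, -0.0], [-0.001, 0.001, -1.0]]
contact_force: [0.7, 0.4, 0.8]
width: 0.0511
finger_force: 30.0
```

Call:
drive_tool([
  [[0, 0, -0.02, 0], [0, 0, -0.04, 0], [0, 0, -0.06, 0], [0, 0, -0.06, 0]],
], gripper=0)

```text
t: 24.1
ee_pos: [0.4151, -0.1963, 0.1122]
tool_rot: [[-0.392, 0.92, 0.005], [0.92, 0.392, -0.001], [-0.003, 0.004, -1.0]]
contact_force: [0.5, -0.2, -1.2]
width: 0.0514
finger_force: 30.0
```

```bash
python3 -c "
from h import *
go(.4937,-.367,.13,-4.31+2*np.pi+3.016)"
```

```text
inc [-0.1879  0.0054 -0.0173] turn -3.0154 | t 24.1 pos [ 0.4151 -0.1963  0.1122] yaw 1.9738 w 0.0514
```

Call:
drive_tool([
  [[-0.02, 0, -0.017, -0.14], [-0.04, 0, -0.017, -0.28], [-0.06, 0, -0.017, -0.42], [-0.08, 0.001, -0.017, -0.56], [-0.1, 0.001, -0.017, -0.7], [-0.12, 0.002, -0.017, -0.84], [-0.14, 0.003, -0.017, -0.98], [-0.16, 0.004, -0.017, -1.12], [-0.188, 0.0054, -0.017, -1.26], [-0.188, 0.0054, -0.017, -1.4], [-0.188, 0.0054, -0.017, -1.54], [-0.188, 0.0054, -0.017, -1.68]],
], gripper=0)

```text
t: 25.3
ee_pos: [0.4911, -0.3666, 0.1246]
tool_rot: [[-0.87, -0.494, -0.003], [-0.494, 0.87, 0.002], [0.002, 0.004, -1.0]]
contact_force: [0.6, -0.3, -1.7]
width: 0.051
finger_force: 30.0
```

Call:
drive_tool([
  [[0, 0, 0, -0.14], [0, 0, 0, -0.28], [0, 0, 0, -0.42], [0, 0, 0, -0.56], [0, 0, 0, -0.7], [0, 0, 0, -0.84], [0, 0, 0, -0.98], [0, 0, 0, -1.12], [0, 0, 0, -1.26], [0, 0, 0, -1.335], [0, 0, 0, -1.335], [0, 0, 0, -1.335]],
], gripper=0)

```text
t: 26.5
ee_pos: [0.4915, -0.3665, 0.1257]
tool_rot: [[0.271, -0.963, -0.002], [-0.963, -0.271, 0.001], [-0.002, 0.002, -1.0]]
contact_force: [0.6, 0.2, -2.3]
width: 0.0516
finger_force: 30.0
```

```bash
python3 - <<'E'
from h import *
go(.4937,-.367,.0585,-1.294); print(env.get_state()['joint_positions'])
# side view: held can vs pad
im,d=env.get_image("side"); w=cloud("side",d); p=np.array(env.get_state()["ee_pos"])
m=(np.hypot(w[...,0]-p[0]+.004,w[...,1]-p[1])<.045)&(w[...,2]>p[2]-.045)&(w[...,2]<p[2]-.01)
print(m.sum(),"can axis col",np.median([np.mean(np.where(m[r])[0][[0,-1]]) for r in np.unique(np.where(m)[0])]))
print("expected",proj("side",(p[0],p[1],p[2]-.03)),"pad expected",proj("side",(.4937,-.367,.008)))
E
python3 look.py side .4937 -.367 .05 60 pics/s2.png
```

```text
inc [ 0.0012 -0.0021  0.0672] turn -0.0027 | t 26.5 pos [ 0.4915 -0.3665  0.1257] yaw -1.2967 w 0.0516
[-3.77259657e-01  4.47235408e-01 -1.51354568e-01 -4.75119658e-04
 -9.74627821e-01  6.51584948e-01]
311 can axis col 346.0
expected (np.float64(256.163997273793), np.float64(348.0607383359238)) pad expected (np.float64(285.67575618091183), np.float64(344.68891361506763))
211 286
```

View pics/s2.png

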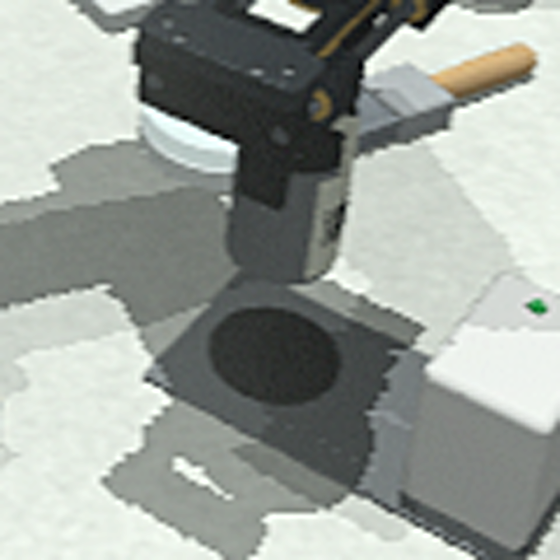

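The label is on the right of the can, facing the reader (edge at columns 308–345 of the crop). Lowering onto the pad.

Call:
drive_tool([
  [[0.0013, -0.003, 0.02, 0], [0.0013, -0.003, 0.04, 0], [0.0013, -0.003, 0.055, 0], [0.0013, -0.003, 0.061, 0], [0.0013, -0.003, 0.064, 0], [0.0013, -0.003, 0.067, 0], [0.0013, -0.003, 0.067, 0], [0.0013, -0.003, 0.067, 0]],
], gripper=0)

```text
t: 27.4
ee_pos: [0.4958, -0.3675, 0.0609]
tool_rot: [[0.273, -0.962, 0.001], [-0.962, -0.273, -0.001], [0.001, -0.001, -1.0]]
contact_force: [-0.9, -0.8, -1.5]
width: 0.0511
finger_force: 30.0
```

```bash
python3 -c "
from h import *
print(env.get_state()['contact_force'])
go(.4947,-.367,.0585,-1.294)"; python3 look.py side .4937 -.367 .05 60 pics/s3.png
```

```text
[-0.92460542 -0.83501134 -1.48737165]
inc [-0.0008  0.0009  0.0024] turn -0.0008 | t 27.4 pos [ 0.4958 -0.3675  0.0609] yaw -1.2948 w 0.0511
211 286
```

View pics/s3.png

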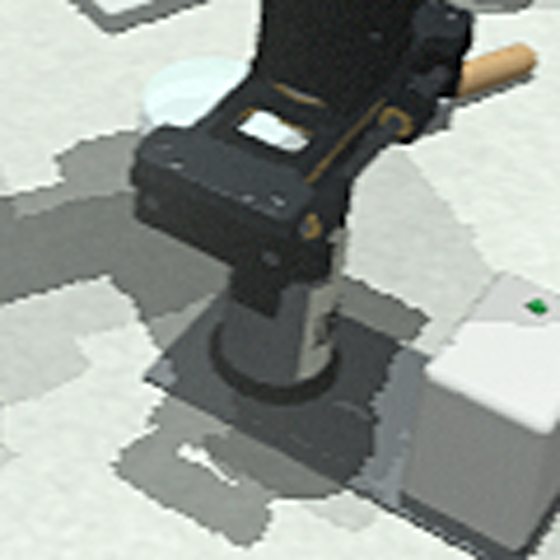

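The label faces the reader and the can is nearly centred (bottom columns 217–335 against pad columns 210–340), still about 2 mm up and slightly far from the side camera. I'll nudge it, set it down and release.

Call:
drive_tool([
  [[0.0005, 0.001, 0.001, 0], [0.0005, 0.001, 0.002, 0], [0.0005, 0.001, 0.003, 0], [0.0005, 0.001, 0.003, 0]],
], gripper=0)

```text
t: 27.85
ee_pos: [0.4947, -0.3684, 0.0585]
tool_rot: [[0.273, -0.962, 0.0], [-0.962, -0.273, -0.001], [0.001, -0.0, -1.0]]
contact_force: [-2.1, 0.1, 4.2]
width: 0.0516
finger_force: 30.0
```

Call:
drive_tool([
  [[0, 0, 0, 0], [0, 0, 0, 0], [0, 0, 0, 0], [0, 0, 0, 0], [0, 0, 0, 0]],
], gripper=1)

```text
t: 28.35
ee_pos: [0.4946, -0.368, 0.057]
tool_rot: [[0.273, -0.962, -0.0], [-0.962, -0.273, 0.0], [-0.0, 0.0, -1.0]]
contact_force: [1.4, 0.1, 0.6]
width: 0.0825
finger_force: 0.0
```

Call:
drive_tool([
  [[0, 0, -0.03, 0], [0, 0, -0.06, 0], [0, 0, -0.1, 0], [-0.04, 0, -0.11, 0], [-0.08, 0, -0.11, 0], [-0.12, 0, -0.11, 0], [-0.16, 0, -0.11, 0], [-0.16, 0, -0.11, 0], [-0.16, 0, -0.11, 0]],
], gripper=1)

```text
t: 29.25
ee_pos: [0.4513, -0.2136, 0.1677]
tool_rot: [[0.274, -0.962, 0.001], [-0.962, -0.274, -0.0], [0.001, -0.001, -1.0]]
contact_force: [0.2, 0.5, -0.4]
width: 0.0871
finger_force: 0.0
```

```bash
sed -e 's/\.4145,-\.1957,\.084/.495,-.3675,.092/' scan.py > scan2.py; python3 scan2.py | grep -E "tab|pad"; python3 - <<'E'
from h import *
T=[]
for n in("top","side"):
    im,d=env.get_image(n); w=cloud(n,d)
    m=(np.hypot(w[...,0]-.4937,w[...,1]+.367)<.045)&(w[...,2]>.084)&(w[...,2]<.1)
    print(n,cv2.minEnclosingCircle(w[m][:,:2].astype(np.float32)),np.median(w[m][:,2]))
    r,c=map(int,proj(n,(.51,-.40,.03))); T.append(cv2.resize(im[r-30:r+30,c-40:c+30],(390,390),interpolation=cv2.INTER_CUBIC))
cv2.imwrite("pics/can_on.png",cv2.convertScaleAbs(np.hstack(T),alpha=1.4)[:,:,::-1])
go(.4948,-.368,.0585,-1.294)
E
```

```text
top ((0.0, 0.0), 0.0) nan
side ((0.4911409914493561, -0.3677622079849243), 0.027337078005075455) 0.09163278201086782
inc [ 1.591e-01 -1.000e-04  1.087e-01] turn -0.0017 | t 29.4 pos [ 0.4514 -0.2149  0.1671] yaw -1.2957 w 0.0872Traceback (most recent call last):
  File "scan2.py", line 12, in <module>
    m=big((z>wl)&(np.hypot(*(np.mgrid[:320,:320]-160))<105)&True)
  File "scan2.py", line 8, in big
    k,lab,st,ce=cv2.connectedComponentsWithStats(m.astype(np.uint8)); i=1+np.argmax(st[1:,4]); return lab==i
                                                                          ~~~~~~~~~^^^^^^^^^^
    return _wrapfunc(a, 'argmax', axis=axis, out=out, **kwds)
    return bound(*args, **kwds)
ValueError: attempt to get argmax of an empty sequence
  return _methods._mean(a, axis=axis, dtype=dtype,
  ret = ret.dtype.type(ret / rcount)
```

View pics/can_on.png

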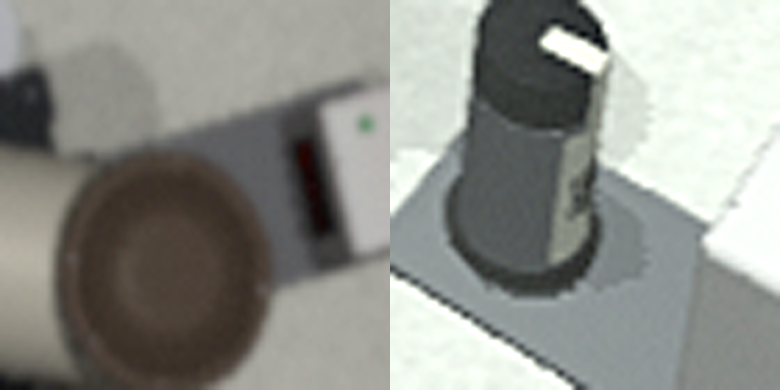

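The can stands centred on the pad: the side camera gives (0.4911,−0.3678) for the can and (0.4911,−0.3684) for the pad, with the tab pointing at the reader. Checking the label angle.

```bash
sed -i 's/for n,wl in(("top",90),("side",150))/for n,wl in (("side",150),)/; /^a,b=/d; s/<105)/<85)/; s/\.495,-\.3675,\.092/.4911,-.3678,.092/' scan2.py; python3 scan2.py | grep -E "tab"; python3 -c "
from h import *
import math
w=math.hypot(.03,.108)
go(.53,-.10,.2,-1.294)"
```

```text
side tab 3298 size 11.45039176940918 20.302650451660156 rect 17.592426300048828 pca 108.26706634027765
inc [-0.0893 -0.1069 -0.033 ] turn -0.0022 | t 29.45 pos [ 0.4513 -0.215   0.167 ] yaw -1.2962 w 0.0869
```

Call:
drive_tool([
  [[0, 0, 0, 0], [0, 0, 0, 0], [0, 0, 0, 0]],
])

```text
t: 29.75
ee_pos: [0.451, -0.2145, 0.167]
tool_rot: [[0.272, -0.962, -0.0], [-0.962, -0.272, 0.0], [-0.0, 0.0, -1.0]]
contact_force: [0.2, 0.3, 0.1]
width: 0.0871
finger_force: 0.0
```

Label within about 2° of the reader axis and more than 1 s has passed since release. Measuring the drawer next.

```bash
python3 - <<'E'
from h import *
np.set_printoptions(precision=4,suppress=True)
for n in("top","side"):
    im,d=env.get_image(n); w=cloud(n,d); o=np.array([.0035,.001]) if n=="side" else np.array([-.0035,-.0012])
    box=(w[...,0]>.42)&(w[...,0]<.8)&(w[...,1]>.15)&(w[...,1]<.7)
    def rr(m,t):
        (c,s,a)=cv2.minAreaRect(w[m][:,:2].astype(np.float32)); print(n,t,m.sum(),np.array(c)+o,np.array(s),round(a,2))
    if n=="top": 
        m=box&(w[...,2]>.014)&(w[...,2]<.034)&(w[...,1]>.22); m=cv2.erode(m.astype(np.uint8),np.ones((3,3)))>0
        k,l,st,_=cv2.connectedComponentsWithStats(m.astype(np.uint8)); rr(l==1+np.argmax(st[1:,4]),"floor")
    m=box&(w[...,2]>.137)&(w[...,2]<.15); rr(m,"cabtop")
    u=np.array([.2267,.974]); v=np.array([.974,-.2267])
    a=(w[...,:2]+o)@u; b=(w[...,:2]+o)@v
    ct=box&(w[...,2]>.137)&(w[...,2]<.15); print("cab a",a[ct].min(),a[ct].max(),"b",b[ct].min(),b[ct].max())
    ft=box&(w[...,2]>.121)&(w[...,2]<.134)&(a<.42); print("front top a",np.percentile(a[ft],[1,10,50,90]),"b",b[ft].min(),b[ft].max())
    hd=box&(w[...,2]>.09)&(w[...,2]<.113)&(a<np.percentile(a[ft],10)-.02); print("handle",hd.sum(),np.percentile(a[hd],[5,50,95]),b[hd].min(),b[hd].max(),np.median(w[hd][:,2]))
go(.4948,-.368,.064,-1.294)
E
```

```text
top floor 2292 [0.5712 0.3443] [0.1502 0.2111] 76.51
top cabtop 5298 [0.6067 0.495 ] [0.2278 0.2605] 76.54
cab a 0.5053084284116449 0.73383688938195 b 0.3481929557648771 0.6092998557751746
front top a [0.3436 0.345  0.3515 0.3585] b 0.3505626644648578 0.6028263486366947
handle 138 [0.3043 0.3091 0.3193] 0.41322147710374474 0.5393686614113385 0.10707382518950023
side cabtop 1570 [0.6078 0.494 ] [0.2371 0.2612] 76.82
cab a 0.500381705671129 0.7375775150663907 b 0.349389568205248 0.6106077328541446
front top a [0.3414 0.3442 0.3483 0.3569] b 0.35288778476362764 0.6037033925439084
handle 139 [0.3028 0.3073 0.3132] 0.4125564372740041 0.5419834144882817 0.10501371945776508
inc [ 0.1598 -0.0004  0.1031] turn -0.0012 | t 29.85 pos [ 0.451  -0.2143  0.1671] yaw -1.2952 w 0.0867
```

Call:
drive_tool([
  [[0.04, 0, 0, 0], [0.08, 0, 0, 0], [0.12, 0, 0, 0], [0.16, 0, 0, 0], [0.16, 0, 0, 0], [0.16, 0, 0, 0], [0.16, 0, 0.03, 0], [0.16, 0, 0.06, 0], [0.16, 0, 0.085, 0], [0.16, 0, 0.103, 0], [0.16, 0, 0.103, 0]],
], gripper=1)

```text
t: 30.95
ee_pos: [0.4925, -0.3659, 0.0617]
tool_rot: [[0.273, -0.962, -0.006], [-0.962, -0.273, 0.003], [-0.005, 0.005, -1.0]]
contact_force: [0.8, -0.1, 0.0]
width: 0.0871
finger_force: 0.0
```

Call:
drive_tool([
  [[0, 0, 0, 0], [0, 0, 0, 0], [0, 0, 0, 0], [0, 0, 0, 0], [0, 0, 0, 0], [0, 0, 0, 0]],
], gripper=0)

```text
t: 31.55
ee_pos: [0.4946, -0.3683, 0.0647]
tool_rot: [[0.273, -0.962, 0.0], [-0.962, -0.273, -0.0], [0.0, -0.0, -1.0]]
contact_force: [-0.7, -0.4, 1.8]
width: 0.0514
finger_force: 30.0
```

Call:
drive_tool([
  [[0, 0, -0.03, 0], [0, 0, -0.07, 0], [0, 0, -0.11, 0], [0, 0, -0.15, 0], [0, 0, -0.16, 0], [0, 0, -0.16, 0]],
], gripper=0)

```text
t: 32.15
ee_pos: [0.4951, -0.3682, 0.2257]
tool_rot: [[0.272, -0.962, 0.004], [-0.962, -0.272, -0.001], [0.002, -0.003, -1.0]]
contact_force: [-0.6, -0.7, -2.5]
width: 0.0512
finger_force: 30.0
```

```bash
python3 -c "
from h import *
go(.5631,.3105,.23,-1.80)"
```

```text
inc [-0.6346 -0.2502 -0.0047] turn 0.505 | t 32.15 pos [ 0.4951 -0.3682  0.2257] yaw -1.295 w 0.0512
```

Call:
drive_tool([
  [[-0.03, -0.012, 0, 0.04], [-0.07, -0.028, 0, 0.08], [-0.11, -0.043, 0, 0.12], [-0.15, -0.059, 0, 0.16], [-0.19, -0.075, 0, 0.2], [-0.23, -0.091, 0, 0.24], [-0.27, -0.106, 0, 0.28], [-0.31, -0.122, 0, 0.32], [-0.35, -0.138, 0, 0.36], [-0.39, -0.154, 0, 0.4], [-0.43, -0.17, 0, 0.44], [-0.46, -0.181, 0, 0.47]],
], gripper=0)

```text
t: 33.35
ee_pos: [0.542, 0.1258, 0.221]
tool_rot: [[-0.193, -0.981, -0.005], [-0.981, 0.193, -0.001], [0.002, 0.005, -1.0]]
contact_force: [0.6, 0.0, -2.4]
width: 0.0512
finger_force: 30.0
```

```bash
python3 -c "
from h import *
go(.5631,.3105,.23,-1.80)"
```

```text
inc [-0.1852  0.015  -0.0093] turn 0.0347 | t 33.35 pos [0.542  0.1258 0.221 ] yaw -1.7653 w 0.0512
```

Call:
drive_tool([
  [[-0.04, 0.003, -0.005, 0.01], [-0.08, 0.006, -0.009, 0.02], [-0.12, 0.009, -0.009, 0.03], [-0.155, 0.012, -0.009, 0.035], [-0.185, 0.015, -0.009, 0.035], [-0.185, 0.015, -0.009, 0.035], [-0.185, 0.015, -0.009, 0.035], [-0.185, 0.015, -0.009, 0.035]],
], gripper=0)

```text
t: 34.15
ee_pos: [0.5636, 0.3071, 0.2314]
tool_rot: [[-0.228, -0.974, -0.003], [-0.974, 0.228, -0.002], [0.003, 0.002, -1.0]]
contact_force: [0.3, -0.4, -1.0]
width: 0.0516
finger_force: 30.0
```

```bash
python3 -c "
from h import *
go(.5631,.3105,.0787,-1.80)"; python3 look.py side .5631 .3105 .13 50 pics/s4.png
```

```text
inc [-0.0036  0.0009  0.1527] turn -0.0005 | t 34.15 pos [0.5636 0.3071 0.2314] yaw -1.8005 w 0.0516
83 166
```

View pics/s4.png

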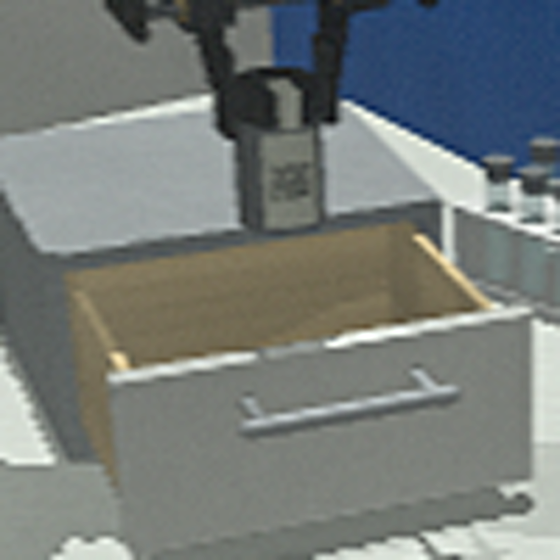

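The can hangs above the open drawer, clear of the front and the cabinet edge. Lowering.

Call:
drive_tool([
  [[-0.003, 0.001, 0.03, 0], [-0.003, 0.001, 0.06, 0], [-0.003, 0.001, 0.09, 0], [-0.003, 0.001, 0.115, 0], [-0.003, 0.001, 0.13, 0], [-0.003, 0.001, 0.138, 0], [-0.003, 0.001, 0.143, 0], [-0.003, 0.001, 0.147, 0], [-0.003, 0.001, 0.149, 0], [-0.003, 0.001, 0.149, 0]],
], gripper=0)

```text
t: 35.2
ee_pos: [0.5642, 0.3115, 0.0846]
tool_rot: [[-0.227, -0.974, 0.001], [-0.974, 0.227, 0.001], [-0.001, -0.0, -1.0]]
contact_force: [0.1, -0.3, -1.5]
width: 0.0513
finger_force: 30.0
```

```bash
python3 -c "
from h import *
print(env.get_state()['contact_force'])
go(.5631,.3105,.0787,-1.80)"
```

```text
[ 0.14595886 -0.31557166 -1.52551915]
inc [0.0012 0.0009 0.0059] turn 0.0001 | t 35.2 pos [0.5642 0.3115 0.0846] yaw -1.7999 w 0.0513
```

Call:
drive_tool([
  [[0, 0, 0.002, 0], [0, 0, 0.004, 0], [0, 0, 0.0055, 0], [0, 0, 0.0065, 0], [0, 0, 0.0065, 0], [0, 0, 0.0065, 0]],
], gripper=0)

```text
t: 35.8
ee_pos: [0.5641, 0.3116, 0.0786]
tool_rot: [[-0.227, -0.974, 0.001], [-0.974, 0.227, 0.0], [-0.0, -0.0, -1.0]]
contact_force: [-3.1, 0.5, 4.9]
width: 0.0512
finger_force: 30.0
```

Call:
drive_tool([
  [[0, 0, 0, 0], [0, 0, 0, 0], [0, 0, 0, 0], [0, 0, 0, 0]],
], gripper=1)

```text
t: 36.2
ee_pos: [0.5641, 0.3113, 0.0773]
tool_rot: [[-0.227, -0.974, -0.0], [-0.974, 0.227, -0.0], [0.0, 0.0, -1.0]]
contact_force: [-0.0, -0.0, 0.4]
width: 0.0754
finger_force: 0.0
```

Call:
drive_tool([
  [[0, 0, -0.02, 0], [0, 0, -0.05, 0], [0, 0, -0.09, 0], [0, 0, -0.12, 0], [0.04, 0, -0.13, 0], [0.08, 0, -0.13, 0], [0.12, 0, -0.13, 0], [0.16, 0, -0.13, 0], [0.18, 0, -0.13, 0], [0.18, 0, -0.13, 0], [0.18, 0, -0.13, 0]],
], gripper=1)

```text
t: 37.3
ee_pos: [0.5237, 0.1363, 0.2079]
tool_rot: [[-0.227, -0.974, 0.001], [-0.974, 0.227, 0.001], [-0.001, -0.001, -1.0]]
contact_force: [0.2, -0.6, -0.2]
width: 0.087
finger_force: 0.0
```

```bash
python3 - <<'E'
from h import *
np.set_printoptions(precision=4,suppress=True)
u=np.array([.2267,.974]); v=np.array([.974,-.2267])
im,d=env.get_image("side"); w=cloud("side",d)+[.0035,.001,0]; a=w[...,:2]@u; b=w[...,:2]@v
m=(abs(a-.431)<.045)&(abs(b-.478)<.045)&(w[...,2]>.085)&(w[...,2]<.118)
print("can top",m.sum(),np.median(w[m][:,2]),w[m].mean(0))
hd=(w[...,2]>.09)&(w[...,2]<.113)&(a<.325)&(a>.28)&(b>.4)&(b<.56); print("handle",np.percentile(a[hd],[5,50,95]),b[hd].min(),b[hd].max())
P=.27*u+.478*v; go(P[0],P[1],.088,-1.80)
E
python3 eyes.py; python3 look.py side .56 .28 .1 50 pics/s5.png
```

```text
can top 89 0.10619223046848875 [0.5597 0.3107 0.1059]
handle [0.3023 0.3068 0.3127] 0.4119598268737715 0.5429863619957849
inc [-0.0179  0.0012  0.1197] turn 0.0006 | t 37.35 pos [0.5238 0.1369 0.2077] yaw -1.7994 w 0.0872
top 221 z 0.0881 [0.6811 0.0949] r 0.0278
top 223 z 0.0878 [0.6712 0.0135] r 0.0279
top 220 z 0.088 [ 0.6607 -0.0678] r 0.028
side 756 z 0.0856 [0.6638 0.0117] r 0.1105
95 171
```

View pics/s5.png

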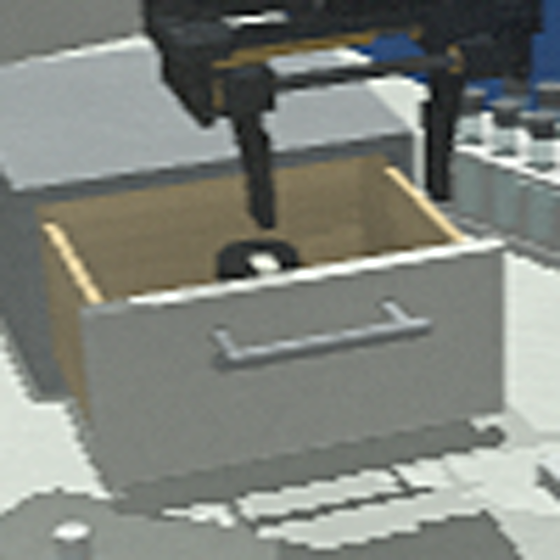

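The can (top at 0.106) stands upright in the drawer. Closing the fingers and going down in front of the handle.

Call:
drive_tool([
  [[-0.018, 0.001, 0, 0], [-0.018, 0.001, 0, 0], [-0.018, 0.001, 0.03, 0], [-0.018, 0.001, 0.06, 0], [-0.018, 0.001, 0.09, 0], [-0.018, 0.001, 0.112, 0], [-0.018, 0.001, 0.119, 0], [-0.018, 0.001, 0.119, 0]],
], gripper=0)

```text
t: 38.3
ee_pos: [0.526, 0.1541, 0.0878]
tool_rot: [[-0.226, -0.974, -0.002], [-0.974, 0.226, -0.001], [0.002, 0.001, -1.0]]
contact_force: [-0.5, -0.9, 0.1]
width: 0.0308
finger_force: 0.0
```

Call:
drive_tool([
  [[-0.006, 0, 0, 0], [-0.012, 0, 0, 0], [-0.018, 0, 0, 0], [-0.025, 0, 0, 0], [-0.032, 0, 0, 0], [-0.04, 0, 0, 0], [-0.048, 0, 0, 0], [-0.056, 0, 0, 0], [-0.064, 0, 0, 0], [-0.072, 0, 0, 0], [-0.08, 0, 0, 0], [-0.088, 0, 0, 0]],
], gripper=0)

```text
t: 39.5
ee_pos: [0.5464, 0.2402, 0.0886]
tool_rot: [[-0.227, -0.974, -0.0], [-0.974, 0.227, -0.0], [0.0, -0.0, -1.0]]
contact_force: [0.4, -2.0, 1.4]
width: 0.0005
finger_force: 0.7
```

```bash
cat > dr.py <<'E'
from h import *
np.set_printoptions(precision=4,suppress=True)
u=np.array([.2267,.974]); v=np.array([.974,-.2267])
s=env.get_state(); p=np.array(s["ee_pos"])[:2]; print("tcp a,b",p@u,p@v,"F",s["contact_force"],s["t"])
im,d=env.get_image("side"); w=cloud("side",d)+[.0035,.001,0]; a=w[...,:2]@u; b=w[...,:2]@v
f=(w[...,2]>.04)&(w[...,2]<.08)&(b>.37)&(b<.60)&(a>.33)&(a<.52)
print("front face a (shut .4925):",np.median(a[f]), "n",f.sum())
E
python3 dr.py
```

```text
tcp a,b 0.3578394322989936 0.4777475289690407 F [ 0.3713 -1.9909  1.4411] 39.5
front face a (shut .4925): 0.4114894339609071 n 636
```

Call:
drive_tool([
  [[-0.008, 0, 0, 0], [-0.016, 0, 0, 0], [-0.024, 0, 0, 0], [-0.032, 0, 0, 0], [-0.04, 0, 0, 0], [-0.048, 0, 0, 0], [-0.055, 0, 0, 0], [-0.062, 0, 0, 0], [-0.067, 0, 0, 0], [-0.072, 0, 0, 0], [-0.075, 0, 0, 0], [-0.075, 0, 0, 0]],
], gripper=0)

```text
t: 40.75
ee_pos: [0.5636, 0.3133, 0.0888]
tool_rot: [[-0.227, -0.974, 0.001], [-0.974, 0.227, 0.001], [-0.001, -0.001, -1.0]]
contact_force: [0.3, 0.9, -0.7]
width: 0.0004
finger_force: 0.0
```

```bash
python3 dr.py
```

```text
tcp a,b 0.4329563709323279 0.4778774860108839 F [ 0.3107  0.8756 -0.7319] 40.75
front face a (shut .4925): 0.4868248293478572 n 602
```

Creeping on until the stop is felt.

Call:
drive_tool([
  [[-0.001, 0, 0, 0], [-0.002, 0, 0, 0], [-0.003, 0, 0, 0], [-0.004, 0, 0, 0], [-0.005, 0, 0, 0], [-0.006, 0, 0, 0], [-0.006, 0, 0, 0]],
])

```text
t: 41.5
ee_pos: [0.5648, 0.3187, 0.0887]
tool_rot: [[-0.227, -0.974, 0.0], [-0.974, 0.227, 0.0], [-0.0, -0.0, -1.0]]
contact_force: [0.0, -0.2, 0.7]
width: 0.0004
finger_force: 0.2
```

```bash
python3 dr.py
```

```text
tcp a,b 0.43844145490260417 0.4778245874592534 F [ 0.0316 -0.1994  0.6676] 41.5
front face a (shut .4925): 0.49213621087608295 n 589
```

Call:
drive_tool([
  [[-0.001, 0, 0, 0], [-0.002, 0, 0, 0], [-0.003, 0, 0, 0], [-0.004, 0, 0, 0], [-0.004, 0, 0, 0]],
])

```text
t: 42.05
ee_pos: [0.5651, 0.3209, 0.0886]
tool_rot: [[-0.227, -0.974, -0.002], [-0.974, 0.227, -0.003], [0.003, 0.001, -1.0]]
contact_force: [-1.2, -4.3, 2.0]
width: 0.0003
finger_force: 2.5
```

```bash
python3 dr.py
```

```text
tcp a,b 0.44063446651872706 0.4777125279948803 F [-1.2488 -4.313   1.9751] 42.05
front face a (shut .4925): 0.49439501451760326 n 598
```

Call:
drive_tool([
  [[-0.001, 0, 0, 0], [-0.002, 0, 0, 0], [-0.003, 0, 0, 0], [-0.003, 0, 0, 0]],
])

```text
t: 42.5
ee_pos: [0.5651, 0.321, 0.0886]
tool_rot: [[-0.228, -0.974, -0.005], [-0.974, 0.228, -0.008], [0.009, 0.003, -1.0]]
contact_force: [-0.3, -11.2, 5.6]
width: 0.0004
finger_force: 5.4
```

```bash
python3 dr.py
```

```text
tcp a,b 0.44078292521618856 0.4776407732496599 F [ -0.3195 -11.1513   5.6219] 42.5
front face a (shut .4925): 0.4942890028066462 n 598
```

The drawer is against its stop. Backing away and doing a final check.

Call:
drive_tool([
  [[0.02, 0, 0, 0], [0.05, 0, 0, 0], [0.08, 0, 0, 0], [0.1, 0, -0.03, 0], [0.1, 0, -0.07, 0], [0.1, 0, -0.11, 0], [0.1, 0, -0.12, 0], [0.1, 0, -0.12, 0], [0.1, 0, -0.12, 0]],
])

```text
t: 43.45
ee_pos: [0.5428, 0.228, 0.2073]
tool_rot: [[-0.227, -0.974, -0.002], [-0.974, 0.227, -0.0], [0.001, 0.002, -1.0]]
contact_force: [-0.8, -0.8, -0.9]
width: 0.0002
finger_force: 0.0
```

```bash
python3 dr.py; python3 eyes.py; python3 -c "
from h import *
im,_=env.get_image('side'); cv2.imwrite('pics/end.png',im[:,:,::-1])"
```

```text
tcp a,b 0.34509045433738433 0.4769882030412371 F [-0.8307 -0.8063 -0.8529] 43.45
front face a (shut .4925): 0.4942919215033955 n 624
top 226 z 0.0881 [0.6807 0.0953] r 0.0281
top 221 z 0.0878 [0.672  0.0137] r 0.028
top 221 z 0.0881 [ 0.661  -0.0676] r 0.0284
side 758 z 0.0856 [0.6596 0.0118] r 0.1123
```

View pics/end.png

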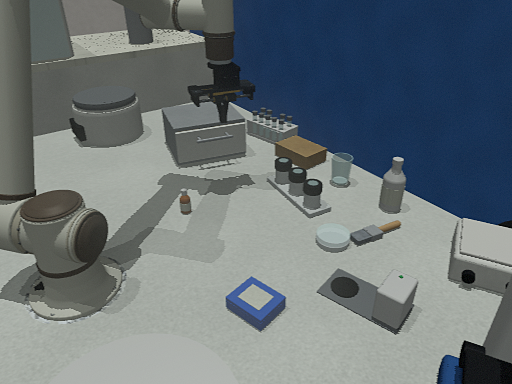

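The final picture shows all three eyepieces home on the rack (283–313, 170–195), the drawer shut (205,140), the bystanders where they were and the robot clear of everything.

```bash
python3 -c "
from plant import env
print(env.finish_job())"
```

```text
the job is handed in; nothing more can be done
None
```

The job is handed in: all three eyepieces are home on the spigots, and the one canister present (the tall one) was stood on the reader's pad with its label facing the window, let go for over a second, then stood in the drawer, which is pushed shut; the hand-in returned no verdict.

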